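Strip the centrifuge rotor for soaking and clear the bench

TASK

Clear up after the centrifuge run: put all the rubbish lying on the bench (crumpled paper, empty carton, foam packing) into the grey waste bin. Pull the two push-on caps off the rotor's buckets, take out the glass tubes and lower them gently, round end down, into the cells of the soak basket without dropping them, and stand both caps, knob up, in the basket too. Leave everything else where it is.

Things in the scene. Friction and masses are not known exactly. Their poses are not given: they have to be found in the camera images.
- rotor: steel swing-out rotor 230 mm across, fixed on its low stand; four aluminium buckets (60 mm across, rims 95 mm above the bench, bore 49 mm) hang 75 mm from its axis; hub nut 106 mm high. The buckets on its own +x and -x are capped and hold a tube; those on +y and -y are open and empty and stay so. Origin: on its axis, at bench level; z: up
- basket: fixed pale plastic soak basket, 180 x 180 mm, 85 mm high, walls and floor 4 mm, open on top, with one cross of 4 mm dividers making four square cells 84 mm wide and 81 mm deep; two of its sides carry a 10 mm lug at the rim. Origin: centre of its underside, at bench level; x, y: along its sides, z: up
- bin: fixed grey open waste bin with a dark rim, 180 x 180 mm outside (about 190 over the rim), 130 mm high, walls and floor 4 mm, no cells. Origin: centre of its underside, at bench level; x, y: along its sides, z: up
- paper_a: crumpled ball of paper, about 64 mm across and 52 mm high, 0.02 kg; rubbish. Origin: about the middle of its underside as first laid; z: up as first laid
- paper_b: crumpled ball of paper, about 64 x 56 mm across and 48 mm high, 0.02 kg; rubbish. Origin: about the middle of its underside as first laid; z: up as first laid
- carton: empty brown cardboard carton with a flap open at one end (the flap is only seen, it does not touch), 90 x 55 x 34 mm, about 0.025 kg; rubbish. Origin: centre of its 90 x 55 underside as first laid; x: along its 90 mm, y: its 55 mm, z: its 34 mm, up as first laid
- foam_long: white foam packing piece with notches along its top, 95 x 48 x 40 mm, 0.02 kg, handled as a solid block; rubbish. Origin: centre of its 95 x 48 underside as first laid; x: along its 95 mm, y: its 48 mm, z: up as first laid
- foam_short: white foam packing piece like the other but 66 x 48 x 40 mm, 0.02 kg; rubbish. Origin: centre of its 66 x 48 underside as first laid; x: along its 66 mm, y: its 48 mm, z: up as first laid
- cap_a: see-through bucket cap: skirt 70 mm across, 83 mm high, flat top, knob on it 24 mm across, 36 mm high (119 in all), 0.06 kg. Held by a spring detent, foot on a ledge 66 mm above the bench; a straight upward pull of 7 to 14 N frees it within 10 mm; rises 80 mm to clear the tube. Origin: centre of the open foot; z: to the knob. On the rotor's +x bucket
- tube_a: empty open glass centrifuge tube, round bottom, 41 mm across (lip 43 by look), 118 mm long, 0.11 kg. Starts upright and loose under the cap, on the bucket floor 22 mm above the bench; uncapped, its top 45 mm stands above the bucket rim. Origin: lowest point of the round end; z: along the tube to its mouth. In the rotor's +x bucket
- cap_b: see-through bucket cap: skirt 70 mm across, 83 mm high, flat top, knob on it 24 mm across, 36 mm high (119 in all), 0.06 kg. Held by a spring detent, foot on a ledge 66 mm above the bench; a straight upward pull of 7 to 14 N frees it within 10 mm; rises 80 mm to clear the tube. Origin: centre of the open foot; z: to the knob. On the rotor's -x bucket
- tube_b: empty open glass centrifuge tube, round bottom, 41 mm across (lip 43 by look), 118 mm long, 0.11 kg. Starts upright and loose under the cap, on the bucket floor 22 mm above the bench; uncapped, its top 45 mm stands above the bucket rim. Origin: lowest point of the round end; z: along the tube to its mouth. In the rotor's -x bucket
- timer: bystander: white bench timer lying flat, 62 x 72 x 22 mm, loose, among the rubbish. Origin: centre of its underside
- petri: bystander: closed petri dish, 90 mm across and 19 mm high, loose. Origin: centre of its underside
- reagent_jar: bystander: amber jar with a black lid, 72 mm across, 120 mm high, loose, at the far side. Origin: centre of its foot
- reagent_bottle: bystander: amber bottle with a white cap, 60 mm across, 135 mm high, loose, at the far side. Origin: centre of its foot
There are look-alikes about, which are no part of the job. Leave any blue, green or red look-alike of the paper_b alone.

How it is judged (in metres and radians):
At the end, for the whole second after the job is handed in: all rubbish present lies in the bin (origin within its walls, under 120 mm high); both tubes stand in basket cells, round end down (origin under 30 mm high, leaning under 43 degrees); both caps stand in the basket, knob up (origin under 40 mm high); all at rest (x of tube_a in the frame of basket between -0.08 and 0.08 m and y of tube_a in the frame of basket between -0.08 and 0.08 m and z of tube_a in the frame of basket between -0.01 and 0.03 m and angle between each of tube_a, tube_b's own z axis and vertical below 0.75 rad and linear speed of each of tube_a, cap_a, tube_b, cap_b, paper_a, paper_b, carton, foam_long, foam_short below 0.05 m/s and x of cap_a in the frame of basket between -0.08 and 0.08 m and y of cap_a in the frame of basket between -0.08 and 0.08 m and z of cap_a in the frame of basket between -0.01 and 0.04 m and x of tube_b in the frame of basket between -0.08 and 0.08 m and y of tube_b in the frame of basket between -0.08 and 0.08 m and z of tube_b in the frame of basket between -0.01 and 0.03 m and x of cap_b in the frame of basket between -0.08 and 0.08 m and y of cap_b in the frame of basket between -0.08 and 0.08 m and z of cap_b in the frame of basket between -0.01 and 0.04 m and x of paper_a in the frame of bin between -0.088 and 0.088 m and y of paper_a in the frame of bin between -0.088 and 0.088 m and z of paper_a in the frame of bin between -0.01 and 0.12 m and x of paper_b in the frame of bin between -0.088 and 0.088 m and y of paper_b in the frame of bin between -0.088 and 0.088 m and z of paper_b in the frame of bin between -0.01 and 0.12 m and x of carton in the frame of bin between -0.088 and 0.088 m and y of carton in the frame of bin between -0.088 and 0.088 m and z of carton in the frame of bin between -0.01 and 0.12 m and x of foam_long in the frame of bin between -0.088 and 0.088 m and y of foam_long in the frame of bin between -0.088 and 0.088 m and z of foam_long in the frame of bin between -0.01 and 0.12 m and x of foam_short in the frame of bin between -0.088 and 0.088 m and y of foam_short in the frame of bin between -0.088 and 0.088 m and z of foam_short in the frame of bin between -0.01 and 0.12 m); the robot touches nothing.
It fails at once if a glass tube is dropped: it moves faster than 0.7 m/s while the fingers are not holding it ((linear speed of tube_a above 0.7 m/s and contact force between the fingers and tube_a below 0.2 N) or (linear speed of tube_b above 0.7 m/s and contact force between the fingers and tube_b below 0.2 N)).
It fails at once if a glass tube is pressed against the basket with more than 25 N (contact force between any of tube_a, tube_b and basket above 25 N).
It fails at once if something that is neither rubbish nor of the rotor is pushed more than 40 mm from its place (distance of any of timer, petri, reagent_jar, reagent_bottle from where it was at the start of the episode above 0.04 m).
Of paper_a, paper_b, carton, foam_long, foam_short only 3 to 5 are there at a start; the rules pass over those that are not, and their reading is None.
At some moment in a run one of paper_a, paper_b, carton, foam_long, foam_short may be knocked a few centimetres aside while the robot is not near it.
It also fails if it takes over 210 s, if anything falls off the work surface, if the arm or the gripper's body presses on something with over 40 N, if the wrist force passes 120 N, or if a joint passes its speed limit or range.

ROBOT

A 6-joint arm with a two-finger parallel gripper is mounted at the origin on the work surface. World frame = base frame: x ahead of the robot, y to its left, z up, the work surface at z = 0. Lengths are in m, angles in degrees, forces in N, time in s.
With the tool pointing down it reaches from about 0.4 to 0.825 m from the base axis. Payload 7 kg.
Tool frame: the origin (TCP) lies midway between the tips of the shut fingers; the grasp point (between the pads) lies r.grasp_offset behind it (r.grasp_offset is the distance from the TCP to the grasp point, in m); z points along the fingers, y is the direction in which the jaws open and shut (so a half turn about z gives the same grasp; the last joint's range is limited). The gripper opens to 88 mm and grips with 3 to 60 N. Pads are 19 mm wide; open, the fingers measure 130 mm over their backs; the gripper's body (78 mm by 193 mm) begins 47 mm behind the grasp point.
Start: joints at [-57.175, 20.546, 0.682, 0, -70.136, -16.507], TCP at [0.19, -0.648, 0.227] pointing down, gripper open.
Joint ranges: [-176.03, 176.03], [-82.01, 121.73], [-58.28, 71.71], [-173.87, 95.51], [-174.79, -0.11], [-173.66, 173.66]. Speed limits (degrees/s): [136.94, 136.94, 172.46, 180, 180, 180].

INTERFACE

Orientations are given as [roll, pitch, yaw] about the fixed x, y, z axes, in that order (R = Rz(yaw) Ry(pitch) Rx(roll)).
In Python, from plant import status, imaging, r gives the robot as it stands.
- The arm moves only by the tool apply_moves, never from a script. Its argument "moves" is a list of rows, each a list of 6 numbers: the shift along the tool's x, y, z in units of 200 mm (1.0 is 200 mm), then the turn, a rotation vector about the tool's x, y, z in units of 90 degrees (1.0 is 90 degrees). In form: [[tx, ty, tz, rx, ry, rz], ...]. A call has 1 to 12 rows; each row is the pose to reach, as a shift and turn from the pose measured when the call began, along the tool's axes at that moment; what a row does not reach only later rows make up. A row lasts 1/8 s, in which the tool goes at most 62.5 mm and 10.7 degrees, less where a joint would pass 70% of its speed; a pose out of reach is approached as far as the arm can. A call with a number of a shift or a turn outside -1 to 1 is refused whole. A call with a gripper value outside its range is refused whole. "hand" is the closure, from -1 (fully open) to 1 (shut), set as the call begins (left out, the last holds). The fingers move at their own pace and stop on an object; "grip_force" is the grip in N (left out, the last holds). Time passes only in rows, so rows that repeat a pose let the fingers close. It gives the time, the measured TCP pose, the force and the opening at its end, in the units of the state.
- status.get_state(): the state, without advancing time (a new reading comes with each control period).
- imaging.capture(name): name is "scene" or "side" or "wrist"; returns (picture, depth): 384x512x3 uint8, blue, green, red; 384x512 float32, m along the optical axis (not along the pixel's ray), 0 where there is no reading.
- imaging.camera_info(name): a dict with "fx", "fy", "cx", "cy" (pixels), "T" (4x4, takes a point from camera to world coordinates). Camera axes: x right, y up, looking along -z (the intrinsics and any distortion apply to the point x, -y, -z); pixel columns grow to the right and rows downward; lengths in m; the calibration is good to about 2 mm. A picture is of the moment at which its call begins: read the wrist's pose just before it. camera_info takes no time and is no camera call; for the wrist camera it gives the pose at the moment of the call.
- r.close_job(): hands the job in, once; it reports no verdict.
The state is a dict: "time_s": time; "joints": joint angles; "qd": joint speeds; "joint_torque": joint torques, N m; "tcp_pos": TCP position; "eef_rot": TCP orientation; "contact_force": force on the tool from outside, world axes, zero at the start; "moment": the same for the moment, N m; "gripper_width": finger opening in m.
Only numpy, scipy, OpenCV 4.12 (cv2) and the standard library are available. Lean on these libraries where they do the work, as an engineer would, in place of code of your own. Each camera call takes 0.05 s, during which the arm holds its last target.

## Working session

There is one attempt and no reset: what is moved stays moved. The work goes in short steps, Python scripts to look and compute and a tool call to move; the robot and the scene stay as the last step left them, time stands still between calls to the robot, and variables do not carry over. Pictures are saved under pics/ and viewed, and the job is handed in when it is done.

Besides the shell and the picture viewer there is one more tool, called by a JSON object that holds its "api" and its "payload". apply_moves: Moves the arm, as the interface text tells. Its arguments: {"type":"object","properties":{"moves":{"type":"array","items":{"type":"array","items":{"type":"number"}}},"hand":{"type":"number"},"grip_force":{"type":"number"}},"required":["moves"]}

```bash
ls -la; mkdir -p pics
python3 - <<'E'
from plant import status, imaging, r
import cv2
s=status.get_state(); print(s); print(r.grasp_offset)
for n in ["scene","side","wrist"]:
    i=imaging.camera_info(n); print(n,i)
    p,d=imaging.capture(n); cv2.imwrite(f"pics/{n}0.png",p)
    import numpy as np; np.save(f"pics/{n}0.npy",d)
    print((d>0).mean())
E
```

```text
total 12
drwxr-xr-x  3 agent agent 4096 Dec  7 03:32 .
drwxr-xr-x 23 root  root  4096 Dec  7 03:32 ..
drwxr-xr-x  2 agent agent 4096 Dec  7 03:32 pics
{'time_s': 0.0, 'joints': array([-5.71745449e+01,  2.05907052e+01,  6.33833927e-01, -1.98083684e-02,
       -7.01346433e+01, -1.65086058e+01]), 'qd': array([ 0.01346951,  0.01848073,  0.06537197, -0.02619211,  0.06494317,
       -0.01230617]), 'joint_torque': array([ 1.24765243e-04, -5.82720459e+01,  2.93067491e+01,  6.99736297e+00,
        6.94264789e-03, -1.13018880e-04]), 'tcp_pos': array([ 0.18949886, -0.64735247,  0.22563235]), 'eef_rot': array([ 1.79906966e+02, -8.15367756e-03, -1.63689890e+02]), 'contact_force': array([-0.89567114,  0.99175089, -0.28770367]), 'moment': array([ 0.00242021, -0.00838932, -0.00879396]), 'gripper_width': 0.0876883241049984}
0.0188
scene {'fx': 423.8580975009283, 'fy': 423.8580975009283, 'cx': 254.90215867237745, 'cy': 194.90394471260942, 'T': array([[ 0.40495309, -0.73583579,  0.54273261,  1.14528155],
       [ 0.91427211,  0.33296965, -0.23073302, -0.2653065 ],
       [-0.01093187,  0.58964134,  0.8
[... 157 characters left out ...]
, 'cx': 254.4814212869504, 'cy': 185.77261278577717, 'T': array([[-0.95870816,  0.19023624, -0.21139733,  0.3849133 ],
       [-0.28438832, -0.64493832,  0.7093503 ,  0.65118945],
       [-0.0013941 ,  0.74017886,  0.6724086 ,  0.72215125],
       [ 0.        ,  0.        ,  0.        ,  1.        ]])}
0.9960276285807291
wrist {'fx': 294.4247516307594, 'fy': 294.4247516307594, 'cx': 253.00579854401843, 'cy': 194.7890364853003, 'T': array([[-0.28036267, -0.92048305, -0.27222736,  0.11572744],
       [ 0.95989327, -0.26846741, -0.08080945, -0.67014343],
       [ 0.00129956, -0.28396516,  0.95883372,  0.38485054],
       [ 0.        ,  0.        ,  0.        ,  1.        ]])}
0.9959004720052084
```

View pics/scene0.png

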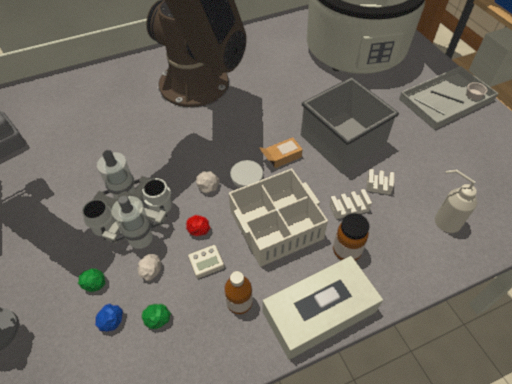

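View pics/side0.png

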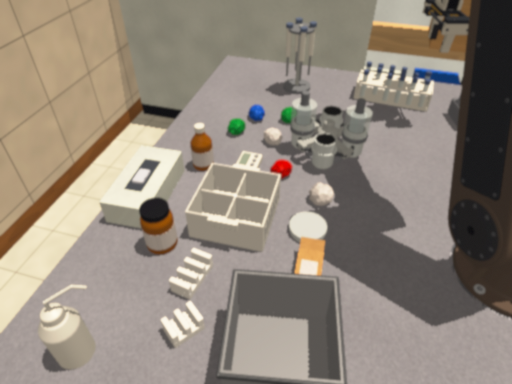

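View pics/wrist0.png

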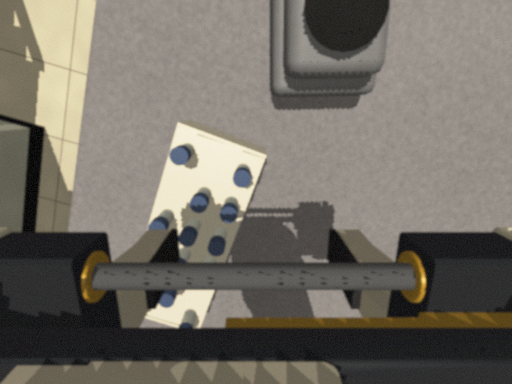

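The scene shows all five rubbish items: white papers at about (207,182) and (149,267), the carton at (283,151), the long foam at (351,204) and the short foam at (380,182). The look-alikes are red (198,226), green (92,280) and (155,317), and blue (109,319). I'll build a top-down map from both cameras.

```bash
cat > h.py <<'E'
import numpy as np, cv2
from scipy.spatial.transform import Rotation as Rn
def cloud(d,info):
    H,W=d.shape; v,u=np.mgrid[0:H,0:W]
    x=(u-info['cx'])/info['fx']*d; y=(v-info['cy'])/info['fy']*d
    P=np.stack([x,-y,-d],-1); T=info['T']
    return P@T[:3,:3].T+T[:3,3]
def proj(p,info):
    T=info['T']; q=(np.asarray(p,float)-T[:3,3])@T[:3,:3]
    return np.stack([info['cx']+info['fx']*q[...,0]/-q[...,2], info['cy']-info['fy']*q[...,1]/-q[...,2]],-1)
def topmap(clouds,pics,x0,x1,y0,y1,res):
    W=int((y1-y0)/res);H=int((x1-x0)/res)
    z=np.full((H,W),-1.);c=np.zeros((H,W,3),np.uint8)
    for P,I in zip(clouds,pics):
        p=P.reshape(-1,3);col=I.reshape(-1,3)
        r_=((x1-p[:,0])/res).astype(int);c_=((y1-p[:,1])/res).astype(int)
        ok=(r_>=0)&(r_<H)&(c_>=0)&(c_<W)&(p[:,2]<0.3)
        o=np.argsort(p[ok,2]); rr=r_[ok][o];cc=c_[ok][o];zz=p[ok,2][o]
        m=zz>z[rr,cc]; z[rr[m],cc[m]]=zz[m]; c[rr[m],cc[m]]=col[ok][o][m]
    return z,c
def toolR(s): return Rn.from_euler('xyz',s['eef_rot'],degrees=True).as_matrix()
def delta(s,pos,yaw=None):
    """shift units (and yaw turn) to bring TCP to pos, tool down with yaw"""
    R=toolR(s); t=(R.T@(np.asarray(pos)-s['tcp_pos']))/0.2
    if yaw is None: yaw=s['eef_rot'][2]
    Rt=Rn.from_euler('xyz',[180,0,yaw],degrees=True).as_matrix()
    rv=Rn.from_matrix(R.T@Rt).as_rotvec(degrees=True)/90
    return np.round(t,3),np.round(rv,3)
E
python3 - <<'E'
from h import *
from plant import imaging
cl=[];pc=[]
for n in ["scene","side"]:
    i=imaging.camera_info(n); d=np.load(f"pics/{n}0.npy"); p=cv2.imread(f"pics/{n}0.png")
    d=np.where(d>0,d,np.nan); P=cloud(d,i); P=np.nan_to_num(P,nan=99); cl.append(P);pc.append(p)
    m=(abs(P[...,2])<0.02); print(n,np.median(P[m][:,2]), P[m].min(0),P[m].max(0))
z,c=topmap(cl,pc,0.1,0.9,-0.8,0.8,0.0027)
z2,c2=topmap(cl[:1],pc[:1],0.1,0.9,-0.8,0.8,0.0027)
hm=cv2.applyColorMap(np.clip(z/0.16*255,0,255).astype(np.uint8),cv2.COLORMAP_JET)
out=np.vstack([c,hm])[:600]
cv2.imwrite("pics/top0.png",np.vstack([c,hm])[:, :592]); print(c.shape)
E
```

```text
scene 0.00026243068875453357 [-0.56330319 -0.67689105 -0.01998303] [0.96631545 0.87824081 0.01999905]
side -0.0004336875464674428 [-0.08038432 -1.72519849 -0.01998155] [1.85058903 0.50745277 0.0199987 ]
(296, 592, 3)
```

View pics/top0.png

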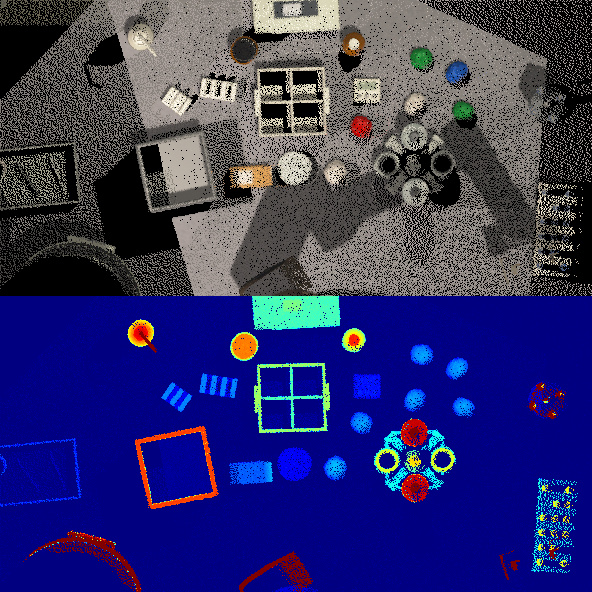

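```bash
cat > meas.py <<'E'
from h import *
from plant import imaging
def grab(tag=None,names=("scene","side")):
    out={}
    for n in names:
        i=imaging.camera_info(n); p,d=imaging.capture(n)
        if tag: cv2.imwrite(f"pics/{n}{tag}.png",p); np.save(f"pics/{n}{tag}.npy",d)
        d=np.where(d>0,d,np.nan); out[n]=(p,np.nan_to_num(cloud(d,i),nan=99))
    return out
def load(tag,names=("scene","side")):
    out={}
    for n in names:
        i=imaging.camera_info(n); d=np.load(f"pics/{n}{tag}.npy"); p=cv2.imread(f"pics/{n}{tag}.png")
        d=np.where(d>0,d,np.nan); out[n]=(p,np.nan_to_num(cloud(d,i),nan=99))
    return out
def blob(P,cx,cy,rad,zmin,zmax):
    m=(np.hypot(P[...,0]-cx,P[...,1]-cy)<rad)&(P[...,2]>zmin)&(P[...,2]<zmax)
    return P[m]
E
python3 - <<'E'
from meas import *
D=load("0")
def W(c,r): return 0.9-r*.0027, 0.8-c*.0027
items={'paper335':(335,172,.05,.008,.08),'paper415':(415,104,.05,.008,.08),'red':(361,127,.05,.008,.08),'carton':(251,176,.07,.01,.06),'foamL':(219,89,.065,.012,.06),'foamS':(177,100,.053,.012,.06),
'timer':(367,91,.06,.006,.03),'petri':(294,168,.06,.006,.03),'jar':(243,47,.05,.05,.16),'bottle':(353,43,.05,.05,.16),
'capT':(414,137,.05,.14,.2),'capB':(415,192,.05,.14,.2),'openL':(387,164,.04,.085,.1),'openR':(442,164,.04,.085,.1),'hub':(414,164,.03,.1,.115),
'basket':(291,101,.15,.06,.1),'bin':(177,171,.15,.11,.15)}
for k,(c,r_,rad,a,b) in items.items():
    x,y=W(c,r_)
    for n in D:
        q=blob(D[n][1],x,y,rad,a,b)
        if len(q)<5: print(k,n,'few'); continue
        rect=cv2.minAreaRect((q[:,:2]*1000).astype(np.float32))
        print(k,n,len(q),'rect c',np.round(rect[0]),'sz',np.round(rect[1]),'ang %.1f'%rect[2],'z',np.round(np.percentile(q[:,2],[50,98])*1000), 'mean',np.round(q[:,:2].mean(0)*1000))
E
```

```text
paper335 scene 374 rect c [ 439. -108.] sz [60. 56.] ang 60.0 z [39. 51.] mean [ 446. -109.]
paper335 side 430 rect c [ 432. -105.] sz [60. 55.] ang 50.1 z [36. 50.] mean [432. -94.]
paper415 scene 464 rect c [ 623. -320.] sz [55. 53.] ang 87.6 z [37. 47.] mean [ 627. -320.]
paper415 side 246 rect c [ 612. -314.] sz [52. 47.] ang 37.0 z [33. 45.] mean [ 614. -308.]
red scene 409 rect c [ 561. -176.] sz [58. 50.] ang 67.2 z [36. 46.] mean [ 566. -178.]
red side 292 rect c [ 554. -175.] sz [59. 47.] ang 59.2 z [35. 45.] mean [ 552. -167.]
carton scene 687 rect c [423. 123.] sz [ 60. 113.] ang 5.3 z [34. 47.] mean [429. 126.]
carton side 922 rect c [422. 112.] sz [55. 93.] ang 4.1 z [34. 46.] mean [422. 108.]
foamL scene 728 rect c [659. 210.] sz [96. 50.] ang 80.8 z [32. 43.] mean [662. 208.]
foamL side 1116 rect c [656. 211.] sz [96. 49.] ang 80.9 z [32. 41.] mean [654. 214.]
foamS scene 470 rect c [628. 323.] sz [66. 53.] ang 54.6 z [31. 43.] mean [632. 320.]
foamS side 1008 rect c [626. 323.] sz [66. 50.] ang 54.0 z [31. 41.] mean [623. 326.]
timer scene 758 rect c [ 657. -191.] sz 
[... 1213 characters left out ...]
ne 247 rect c [ 458. -395.] sz [60. 60.] ang 64.7 z [94. 97.] mean [ 460. -395.]
openR side 169 rect c [ 455. -396.] sz [60. 59.] ang 73.8 z [92. 96.] mean [ 456. -394.]
hub scene 54 rect c [ 450. -319.] sz [31. 19.] ang 76.7 z [105. 108.] mean [ 452. -319.]
hub side 62 rect c [ 454. -318.] sz [30. 27.] ang 21.3 z [104. 107.] mean [ 454. -317.]
basket scene 2088 rect c [625.  11.] sz [184. 201.] ang 1.5 z [75. 87.] mean [629.  14.]
basket side 2287 rect c [636.  12.] sz [205. 204.] ang 1.6 z [74. 86.] mean [625.  17.]
bin scene 1366 rect c [436. 324.] sz [194. 195.] ang 11.3 z [128. 133.] mean [436. 325.]
bin side 3354 rect c [435. 323.] sz [190. 192.] ang 11.4 z [128. 131.] mean [435. 327.]
```

```bash
cat > go.py <<'E'
import sys
from h import *
from plant import status
s=status.get_state()
print('t',round(s['time_s'],2),'pos',np.round(s['tcp_pos'],4),'rot',np.round(s['eef_rot'],2),'w',round(s['gripper_width'],4),'F',np.round(s['contact_force'],1))
for a in sys.argv[1:]:
    v=[float(k) for k in a.split(',')]
    t,rv=delta(s,v[:3],v[3] if len(v)>3 else None); print(a,'->',t,rv)
E
python3 - <<'E'
from meas import *
from scipy.optimize import least_squares
D=load("0")
# rim fits: points near z top, fit square outline band
def fit(cx,cy,half,zlo,zhi,ang0,name):
    for n in D:
        q=blob(D[n][1],cx,cy,half*1.5,zlo,zhi)[:,:2]
        def f(p):
            a=np.radians(p[2]);R=np.array([[np.cos(a),np.sin(a)],[-np.sin(a),np.cos(a)]])
            l=(q-p[:2])@R.T
            return np.minimum(np.abs(np.abs(l).max(1)-half),0.012 if name=='bin' else .012)
        def g(p):
            a=np.radians(p[2]);R=np.array([[np.cos(a),np.sin(a)],[-np.sin(a),np.cos(a)]])
            l=np.abs((q-p[:2])@R.T); d=np.abs(l.max(1)-half)
            if name=='basket': d=np.minimum(d,l.min(1))
            return np.minimum(d,.01)
        b=min((least_squares(g,[cx+dx,cy+dy,ang0],x_scale=[.01,.01,3],diff_step=1e-4) for dx in(-.006,0,.006) for dy in(-.006,0,.006)),key=lambda o:o.cost)
        print(name,n,len(q),np.round(b.x,4),b.cost/len(q))
fit(.627,.014,.088,.079,.092,1.5,'basket')
fit(.436,.323,.0925,.122,.14,11.3,'bin')
E
python3 go.py 0.40,-0.32,0.30,180
```

```text
basket scene 876 [0.6261 0.0107 1.655 ] 6.507798203510076e-06
basket side 835 [0.6233 0.0124 1.5404] 7.60650842635176e-06
bin scene 983 [ 0.438   0.3222 11.3691] 7.606341053277868e-06
bin side 2738 [ 0.4349  0.3237 11.4727] 7.271430875262544e-06
t 0.15 pos [ 0.1895 -0.6474  0.2258] rot [ 1.7992e+02 -1.0000e-02 -1.6369e+02] w 0.0876 F [-1.   0.5  0.6]
0.40,-0.32,0.30,180 -> [-1.47   1.276 -0.369] [ 0.001 -0.     0.181]
```

{"api": "apply_moves", "payload": {"moves": [[-0.25,0.2,-0.2,0,0,0.06],[-0.5,0.43,-0.37,0,0,0.12],[-0.75,0.65,-0.37,0,0,0.18],[-1.0,0.87,-0.37,0,0,0.18],[-1.0,0.87,-0.37,0,0,0.18]], "hand": -1, "grip_force": 50}}

```text
time_s: 0.78
tcp_pos: [0.3337, -0.422, 0.3005]
eef_rot: [179.9, 0.0, -179.8]
contact_force: [0.7, -0.6, 0.1]
gripper_width: 0.0874
```

```bash
python3 go.py 0.40,-0.32,0.30,180
```

```text
t 0.78 pos [ 0.3337 -0.422   0.3005] rot [ 1.7994e+02  3.0000e-02 -1.7978e+02] w 0.0874 F [ 0.7 -0.6  0.1]
0.40,-0.32,0.30,180 -> [-0.334  0.509  0.003] [0.001 0.    0.002]
```

{"api": "apply_moves", "payload": {"moves": [[-0.17,0.25,0,0,0,0],[-0.334,0.51,0,0,0,0],[-0.334,0.51,0,0,0,0]]}}

```text
time_s: 1.15
tcp_pos: [0.402, -0.3167, 0.3008]
eef_rot: [179.9, 0.1, -179.5]
contact_force: [-0.2, -0.5, 0.2]
gripper_width: 0.0876
```

Run:
```python
from meas import *
D=grab("1",("wrist",))
P=D["wrist"][1]
for k,c,rad,a,b in [('capT top',(.531,-.318),.05,.14,.155),('capT knob',(.531,-.318),.03,.176,.2),('capB top',(.382,-.322),.05,.14,.155),('capB knob',(.382,-.322),.03,.176,.2),('L',(.454,-.245),.04,.085,.1),('R',(.457,-.395),.04,.085,.1)]:
    q=blob(P,*c,rad,a,b)
    if len(q)<5: print(k,'few'); continue
    cc,rr=cv2.minEnclosingCircle((q[:,:2]*1000).astype(np.float32)); print(k,len(q),np.round(cc,1),round(rr,1),np.round(np.median(q[:,2]),4), np.round(q[:,:2].mean(0)*1000,1))
```

```text
capT top 598 [ 529.9 -321.1] 35.4 0.1497 [ 532.3 -320.7]
capT knob 382 [ 529.4 -321.1] 12.1 0.1855 [ 526.9 -321.1]
capB top 2794 [ 380.3 -324. ] 35.0 0.1499 [ 378.1 -323.8]
capB knob 491 [ 380.3 -324. ] 12.0 0.1856 [ 379.2 -323.9]
L 756 [ 453.8 -247.4] 30.3 0.0958 [ 453.1 -247.6]
R 776 [ 456.5 -397.4] 30.2 0.0957 [ 455.9 -397.3]
```

View pics/wrist1.png

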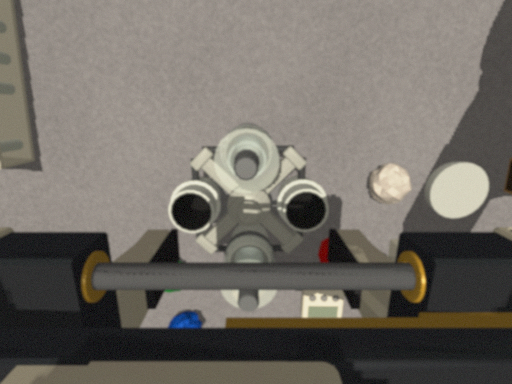

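The wrist view shows the two capped buckets at about (246,155) and (250,270) and the open ones at (194,207) and (303,205). The caps measure (380,-324) and (530,-321) mm, which agrees with the scene and side views to about 3 mm. Next is cap B, the nearer one.

{"api": "apply_moves", "payload": {"moves": [[0.105,-0.033,0.2,0,0,0],[0.105,-0.033,0.45,0,0,0],[0.105,-0.033,0.65,0,0,0],[0.105,-0.033,0.725,0,0,0],[0.105,-0.033,0.725,0,0,0]]}}

```text
time_s: 1.82
tcp_pos: [0.3797, -0.3253, 0.1555]
eef_rot: [179.9, -0.1, -179.6]
contact_force: [0.6, -0.1, 0.5]
gripper_width: 0.0875
```

{"api": "apply_moves", "payload": {"moves": [[0,0,0,0,0,0],[0,0,0,0,0,0],[0,0,0,0,0,0],[0,0,0,0,0,0],[0,0,0,0,0,0],[0,0,0,0,0,0]], "hand": 1, "grip_force": 55}}

```text
time_s: 2.58
tcp_pos: [0.3797, -0.3253, 0.1555]
eef_rot: [179.9, -0.1, -179.6]
contact_force: [0.8, -0.2, -0.3]
gripper_width: 0.0333
```

{"api": "apply_moves", "payload": {"moves": [[0,0,0,0,0,0],[0,0,0,0,0,0],[0,0,0,0,0,0]]}}

```text
time_s: 2.95
tcp_pos: [0.3796, -0.3251, 0.1553]
eef_rot: [179.9, -0.1, -179.6]
contact_force: [0.7, 2.3, -0.7]
gripper_width: 0.0229
```

{"api": "apply_moves", "payload": {"moves": [[0,0,-0.02,0,0,0],[0,0,-0.04,0,0,0],[0,0,-0.06,0,0,0],[0,0,-0.09,0,0,0],[0,0,-0.13,0,0,0],[0,0,-0.2,0,0,0],[0,0,-0.3,0,0,0],[0,0,-0.4,0,0,0],[0,0,-0.48,0,0,0],[0,0,-0.48,0,0,0]]}}

```text
time_s: 4.2
tcp_pos: [0.3804, -0.3255, 0.2528]
eef_rot: [180.0, 0.1, -179.6]
contact_force: [0.4, 0.2, -1.1]
gripper_width: 0.0229
```

```bash
python3 - <<'E'
from meas import *
D=grab("2")
p=D["scene"][0][100:300,50:300]; q=D["side"][0][60:220,250:420]
cv2.imwrite("pics/c2.png",np.hstack([cv2.resize(p,(500,400)),cv2.resize(q,(300,400))[:, :300]]))
for n in D:
    for c in [(.38,-.324),(.53,-.321)]:
        b=blob(D[n][1],*c,.05,.1,.3); print(n,c,np.round(np.percentile(b[:,2],[5,50,98]),3) if len(b) else 0)
E
python3 go.py 0.58,-0.036,0.25,180
```

```text
scene (0.38, -0.324) [0.117 0.233 0.296]
scene (0.53, -0.321) [0.107 0.148 0.185]
side (0.38, -0.324) [0.115 0.209 0.282]
side (0.53, -0.321) [0.105 0.145 0.184]
t 4.3 pos [ 0.3795 -0.325   0.251 ] rot [ 1.7988e+02 -7.0000e-02 -1.7961e+02] w 0.023 F [-0.1 -0.3 -1.4]
0.58,-0.036,0.25,180 -> [-1.012  1.438  0.007] [ 0.001 -0.001  0.004]
```

View pics/c2.png

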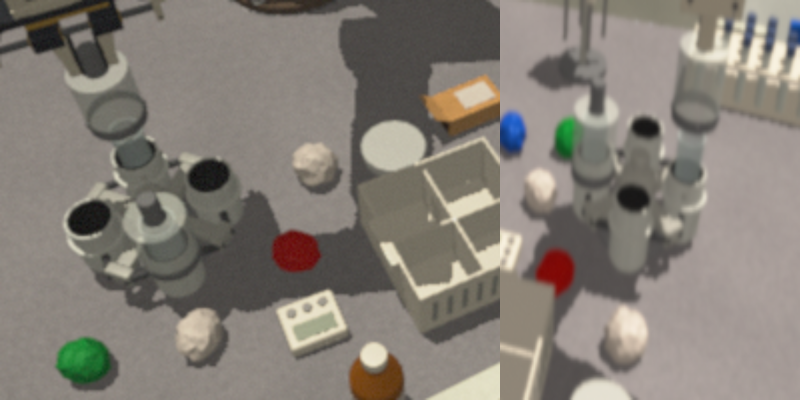

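{"api": "apply_moves", "payload": {"moves": [[-0.2,0.24,-0.03,0,0,0],[-0.4,0.48,-0.06,0,0,0],[-0.6,0.72,-0.1,0,0,0],[-0.8,0.96,-0.1,0,0,0],[-0.8,0.98,-0.1,0,0,0]]}}

```text
time_s: 4.92
tcp_pos: [0.5399, -0.125, 0.2693]
eef_rot: [179.9, -0.2, -179.4]
contact_force: [-0.8, -0.1, -0.0]
gripper_width: 0.0234
```

{"api": "apply_moves", "payload": {"moves": [[-0.2,0.23,0,0,0,0],[-0.4,0.46,0,0,0,0],[-0.6,0.7,0,0,0,0],[-0.6,0.7,0,0,0,0],[-0.6,0.7,0,0,0,0]]}}

```text
time_s: 5.55
tcp_pos: [0.6578, 0.016, 0.2678]
eef_rot: [179.9, -0.4, -179.4]
contact_force: [-0.3, -0.1, -0.6]
gripper_width: 0.0228
```

```bash
cat > bfit.py <<'E'
from meas import *
from scipy.optimize import least_squares
def fitb(P,cx,cy,half,zlo,zhi,ang0,name):
    q=blob(P,cx,cy,half*1.5,zlo,zhi)[:,:2]
    def g(p):
        a=np.radians(p[2]);R=np.array([[np.cos(a),np.sin(a)],[-np.sin(a),np.cos(a)]])
        l=np.abs((q-p[:2])@R.T); d=np.abs(l.max(1)-half)
        if name=='basket': d=np.minimum(d,l.min(1))
        return np.minimum(d,.01)
    b=min((least_squares(g,[cx+dx,cy+dy,ang0],x_scale=[.01,.01,3],diff_step=1e-4) for dx in(-.006,0,.006) for dy in(-.006,0,.006)),key=lambda o:o.cost)
    print(name,len(q),np.round(b.x,4),b.cost/len(q)); return b.x
E
python3 - <<'E'
from bfit import *
D=grab("3",("wrist",))
p=fitb(D["wrist"][1],.624,.01,.088,.079,.092,1.5,'basket')
a=np.radians(p[2])
for i in(-1,1):
    for j in(-1,1): print(i,j,np.round(p[:2]+.044*np.array([i*np.cos(a)-j*np.sin(a),i*np.sin(a)+j*np.cos(a)]),4))
E
python3 go.py
```

```text
basket 3475 [0.6246 0.0102 1.5952] 6.9953267297430245e-06
-1 -1 [ 0.5819 -0.035 ]
-1 1 [0.5794 0.053 ]
1 -1 [ 0.6698 -0.0325]
1 1 [0.6674 0.0554]
t 5.6 pos [0.6576 0.0154 0.2685] rot [ 179.89   -0.3  -179.43] w 0.0227 F [ 0.1  0.3 -0.2]
```

View pics/wrist3.png

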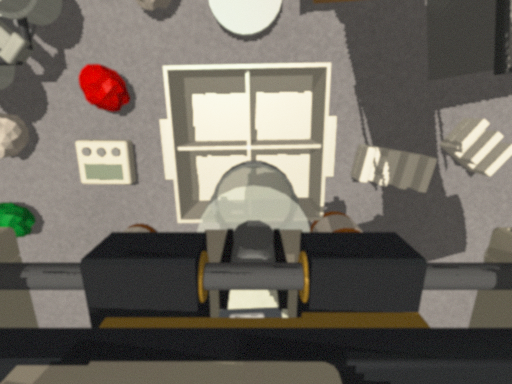

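{"api": "apply_moves", "payload": {"moves": [[0.2,-0.13,0.05,0,0,0],[0.381,-0.249,0.15,0,0,0],[0.381,-0.249,0.3,0,0,0],[0.381,-0.249,0.36,0,0,0],[0.381,-0.249,0.36,0,0,0],[0.381,-0.249,0.36,0,0,0]]}}

```text
time_s: 6.35
tcp_pos: [0.5824, -0.035, 0.1977]
eef_rot: [179.9, -0.2, -179.4]
contact_force: [-0.4, 0.5, -0.3]
gripper_width: 0.0234
```

```bash
python3 go.py 0.5815,-0.035,0.196 0.5815,-0.035,0.096
```

```text
t 6.35 pos [ 0.5824 -0.035   0.1977] rot [ 179.9    -0.23 -179.43] w 0.0234 F [-0.4  0.5 -0.3]
0.5815,-0.035,0.196 -> [0.004 0.    0.009] [ 0.001 -0.003 -0.   ]
0.5815,-0.035,0.096 -> [ 0.002 -0.001  0.509] [ 0.001 -0.003 -0.   ]
```

{"api": "apply_moves", "payload": {"moves": [[0.004,0,0.1,0,0,0],[0.004,0,0.2,0,0,0],[0.004,0,0.3,0,0,0],[0.004,0,0.4,0,0,0],[0.004,0,0.46,0,0,0],[0.004,0,0.5,0,0,0],[0.004,0,0.51,0,0,0],[0.004,0,0.51,0,0,0]]}}

```text
time_s: 7.35
tcp_pos: [0.5815, -0.0348, 0.0962]
eef_rot: [179.9, -0.2, -179.4]
contact_force: [0.5, 0.1, -0.3]
gripper_width: 0.023
```

{"api": "apply_moves", "payload": {"moves": [[0,0,0,0,0,0],[0,0,0,0,0,0],[0,0,0,0,0,0],[0,0,0,0,0,0],[0,0,-0.1,0,0,0],[0,0,-0.3,0,0,0],[0,0,-0.6,0,0,0],[0,0,-0.75,0,0,0],[0,0,-0.75,0,0,0]], "hand": -1}}

```text
time_s: 8.48
tcp_pos: [0.5834, -0.0349, 0.2493]
eef_rot: [179.8, 0.1, -179.4]
contact_force: [0.2, -0.2, -0.4]
gripper_width: 0.0874
```

```bash
python3 - <<'E'
from meas import *
D=grab("4")
for n in D:
    b=blob(D[n][1],.5815,-.035,.05,.08,.135)
    k=b[b[:,2]>.1]; print(n,np.round(np.percentile(b[:,2],[5,50,98]),3),len(k),np.round(k.mean(0),3))
p=D["scene"][0][130:270,200:360]; q=D["side"][0][130:270,150:310]
cv2.imwrite("pics/c4.png",cv2.resize(np.hstack([p,q]),None,fx=2.4,fy=2.4))
E
python3 go.py 0.529,-0.322,0.246,180
```

```text
scene [0.083 0.087 0.124] 107 [ 0.588 -0.035  0.117]
side [0.082 0.087 0.123] 115 [ 0.58  -0.028  0.115]
t 8.57 pos [ 0.5817 -0.035   0.246 ] rot [ 179.87   -0.19 -179.43] w 0.0878 F [ 0.   0.  -0.1]
0.529,-0.322,0.246,180 -> [ 0.278 -1.432 -0.002] [ 0.001 -0.002  0.006]
```

View pics/c4.png

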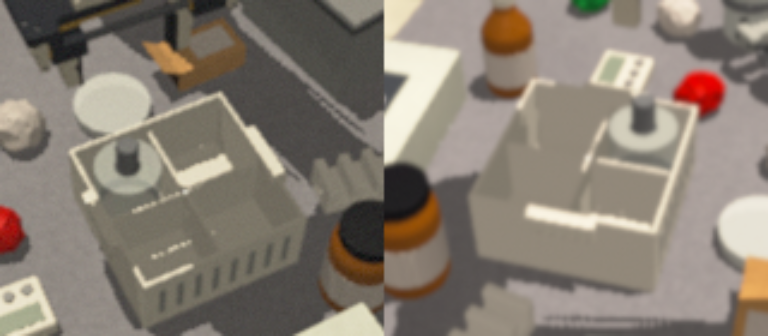

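Cap B stands in the near-right cell with its knob top at 0.123. Next, cap A.

{"api": "apply_moves", "payload": {"moves": [[0.05,-0.25,0,0,0,0],[0.1,-0.5,0,0,0,0],[0.15,-0.75,0,0,0,0],[0.2,-1.0,0,0,0,0],[0.2,-1.0,0,0,0,0]]}}

```text
time_s: 9.2
tcp_pos: [0.542, -0.2381, 0.2437]
eef_rot: [179.9, -0.4, -179.7]
contact_force: [0.2, 1.2, -1.4]
gripper_width: 0.0876
```

```bash
python3 go.py 0.5295,-0.3225,0.246 0.5295,-0.3225,0.155
```

```text
t 9.2 pos [ 0.542  -0.2381  0.2437] rot [ 179.85   -0.39 -179.66] w 0.0876 F [ 0.2  1.2 -1.4]
0.5295,-0.3225,0.246 -> [ 0.065 -0.422 -0.012] [ 0.002 -0.004 -0.   ]
0.5295,-0.3225,0.155 -> [ 0.062 -0.423  0.443] [ 0.002 -0.004 -0.   ]
```

{"api": "apply_moves", "payload": {"moves": [[0.03,-0.2,0,0,0,0],[0.065,-0.42,0,0.002,-0.004,0],[0.065,-0.422,0.05,0.002,-0.004,0],[0.062,-0.423,0.25,0.002,-0.004,0],[0.062,-0.423,0.4,0.002,-0.004,0],[0.062,-0.423,0.443,0.002,-0.004,0],[0.062,-0.423,0.443,0.002,-0.004,0]]}}

```text
time_s: 10.07
tcp_pos: [0.5295, -0.322, 0.1545]
eef_rot: [-180.0, -0.1, -179.6]
contact_force: [0.4, 0.2, 1.0]
gripper_width: 0.0874
```

{"api": "apply_moves", "payload": {"moves": [[0,0,0,0,0,0],[0,0,0,0,0,0],[0,0,0,0,0,0],[0,0,0,0,0,0],[0,0,0,0,0,0],[0,0,0,0,0,0],[0,0,0,0,0,0],[0,0,0,0,0,0],[0,0,0,0,0,0]], "hand": 1}}

```text
time_s: 11.2
tcp_pos: [0.5295, -0.3218, 0.1543]
eef_rot: [-180.0, -0.1, -179.6]
contact_force: [-0.5, 1.6, -0.5]
gripper_width: 0.0228
```

```bash
python3 go.py
```

```text
t 11.2 pos [ 0.5295 -0.3218  0.1543] rot [-1.7999e+02 -1.2000e-01 -1.7961e+02] w 0.0228 F [-0.5  1.6 -0.5]
```

{"api": "apply_moves", "payload": {"moves": [[0,0,-0.02,0,0,0],[0,0,-0.04,0,0,0],[0,0,-0.06,0,0,0],[0,0,-0.09,0,0,0],[0,0,-0.13,0,0,0],[0,0,-0.2,0,0,0],[0,0,-0.3,0,0,0],[0,0,-0.4,0,0,0],[0,0,-0.48,0,0,0],[0,0,-0.52,0,0,0],[0,0,-0.52,0,0,0]]}}

```text
time_s: 12.58
tcp_pos: [0.5298, -0.3218, 0.2588]
eef_rot: [-180.0, -0.1, -179.6]
contact_force: [-0.3, -0.9, -0.9]
gripper_width: 0.0231
```

{"api": "apply_moves", "payload": {"moves": [[-0.09,0.25,0,0,0,0],[-0.18,0.5,0,0,0,0],[-0.27,0.75,0,0,0,0],[-0.36,1.0,0,0,0,0],[-0.36,1.0,0,0,0,0]]}}

```text
time_s: 13.2
tcp_pos: [0.6011, -0.1181, 0.2574]
eef_rot: [180.0, -0.2, -179.4]
contact_force: [0.4, 0.9, -1.2]
gripper_width: 0.0235
```

```bash
python3 - <<'E'
from meas import *
D=grab("5")
p=D["scene"][0][100:300,50:350]; cv2.imwrite("pics/c5.png",cv2.resize(p,None,fx=2.6,fy=2.6))
E
python3 go.py 0.667,0.0554,0.258,180
```

```text
t 13.3 pos [ 0.6002 -0.1206  0.2577] rot [-1.7998e+02 -1.7000e-01 -1.7953e+02] w 0.0234 F [ 0.3 -0.1 -1.5]
0.667,0.0554,0.258,180 -> [-0.341  0.877 -0.003] [-0.    -0.002  0.005]
```

View pics/c5.png

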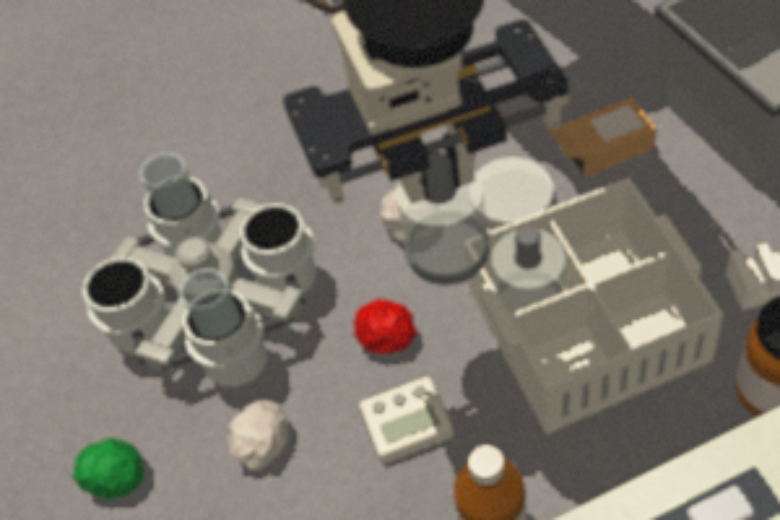

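Both tubes stayed in their buckets and cap A is held.

{"api": "apply_moves", "payload": {"moves": [[-0.09,0.25,0,0,0,0],[-0.18,0.5,0,0,0,0],[-0.27,0.75,0,0,-0.002,0],[-0.341,0.877,0,0,-0.002,0],[-0.341,0.877,0,0,-0.002,0],[-0.341,0.877,0.2,0,-0.002,0],[-0.341,0.877,0.3,0,-0.002,0],[-0.341,0.877,0.3,0,-0.002,0]]}}

```text
time_s: 14.3
tcp_pos: [0.6656, 0.0533, 0.1957]
eef_rot: [-179.9, -0.2, -179.6]
contact_force: [-0.1, -0.3, -0.2]
gripper_width: 0.0231
```

```bash
python3 go.py 0.667,0.0554,0.0945
```

```text
t 14.3 pos [0.6656 0.0533 0.1957] rot [-179.91   -0.2  -179.63] w 0.0231 F [-0.1 -0.3 -0.2]
0.667,0.0554,0.0945 -> [-0.009  0.011  0.506] [-0.001 -0.002  0.   ]
```

{"api": "apply_moves", "payload": {"moves": [[-0.009,0.011,0.02,0,-0.002,0],[-0.009,0.011,0.12,0,-0.002,0],[-0.009,0.011,0.22,0,-0.002,0],[-0.009,0.011,0.32,0,-0.002,0],[-0.009,0.011,0.42,0,-0.002,0],[-0.009,0.011,0.47,0,-0.002,0],[-0.009,0.011,0.504,0,-0.002,0],[-0.009,0.011,0.504,0,-0.002,0]]}}

```text
time_s: 15.3
tcp_pos: [0.6672, 0.0553, 0.0951]
eef_rot: [-179.9, -0.0, -179.6]
contact_force: [-0.1, -0.3, -0.5]
gripper_width: 0.0232
```

{"api": "apply_moves", "payload": {"moves": [[0,0,0,0,0,0],[0,0,0,0,0,0],[0,0,0,0,0,0],[0,0,0,0,0,0],[0,0,-0.1,0,0,0],[0,0,-0.3,0,0,0],[0,0,-0.6,0,0,0],[0,0,-0.75,0,0,0],[0,0,-0.75,0,0,0]], "hand": -1}}

```text
time_s: 16.42
tcp_pos: [0.6685, 0.0559, 0.2487]
eef_rot: [-180.0, 0.3, -179.6]
contact_force: [-0.3, -0.1, -0.0]
gripper_width: 0.0876
```

```bash
python3 - <<'E'
from meas import *
D=grab("6",("scene","side","wrist"))
for n in D:
    for c in [(.5815,-.035),(.667,.055)]:
        b=blob(D[n][1],*c,.05,.08,.135)
        k=b[b[:,2]>.1]; 
        if len(k): print(n,np.round(np.percentile(b[:,2],[5,50,98]),3),len(k),np.round(k.mean(0),3))
p=D["scene"][0][130:270,200:360]; q=D["side"][0][130:270,150:310]
cv2.imwrite("pics/c6.png",cv2.resize(np.hstack([p,q]),None,fx=2.4,fy=2.4))
# tubes
for n in D:
    for c in [(.38,-.324),(.53,-.321)]:
        b=blob(D[n][1],*c,.035,.125,.16)
        if len(b)>8:
            cc,rr=cv2.minEnclosingCircle((b[b[:,2]>.134][:,:2]*1000).astype(np.float32)); print(n,len(b),np.round(b[:,2].max(),3),np.round(cc,1),round(rr,1))
E
python3 go.py 0.53,-0.3215,0.2,180
```

```text
scene [0.082 0.087 0.124] 106 [ 0.588 -0.035  0.117]
scene [0.083 0.087 0.124] 115 [0.673 0.054 0.117]
side [0.082 0.087 0.123] 118 [ 0.58  -0.028  0.115]
side [0.082 0.086 0.122] 128 [0.665 0.061 0.115]
wrist [0.085 0.088 0.124] 687 [ 0.582 -0.032  0.121]
wrist [0.085 0.088 0.124] 517 [0.666 0.055 0.121]
scene 176 0.142 [ 382.2 -320.1] 24.0
scene 196 0.143 [ 532. -319.] 21.9
side 151 0.143 [ 380.2 -323.2] 24.2
side 140 0.142 [ 529.3 -320.5] 24.8
t 16.57 pos [0.6666 0.0555 0.244 ] rot [-1.7991e+02 -1.0000e-01 -1.7964e+02] w 0.0876 F [-0.6 -0.2 -1.1]
0.53,-0.3215,0.2,180 -> [ 0.694 -1.88   0.224] [-0.001 -0.001  0.004]
```

View pics/c6.png

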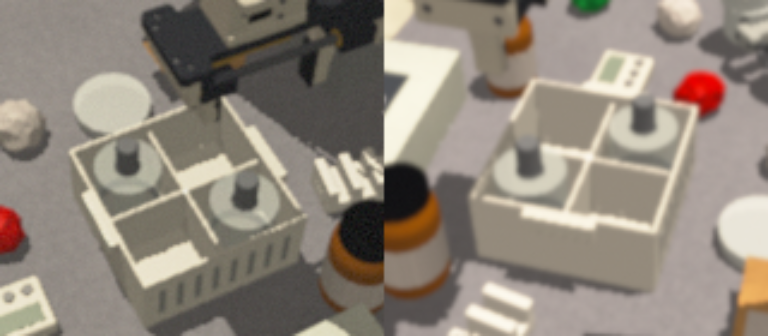

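Both caps stand in the basket with knob tops at 0.123. Next, tube A (far bucket).

{"api": "apply_moves", "payload": {"moves": [[0.09,-0.25,0,0,0,0],[0.18,-0.5,0,0,0,0],[0.27,-0.75,0,0,0,0],[0.36,-1.0,0,0,0,0],[0.36,-1.0,0,0,0,0]]}}

```text
time_s: 17.2
tcp_pos: [0.5939, -0.1478, 0.2432]
eef_rot: [-179.9, -0.2, -179.9]
contact_force: [0.0, 0.1, 0.5]
gripper_width: 0.0879
```

{"api": "apply_moves", "payload": {"moves": [[0.08,-0.22,0,0,0,0],[0.17,-0.44,0,0,0,0],[0.26,-0.66,0,0,0,0],[0.32,-0.86,0,0,0,0],[0.32,-0.86,0,0,0,0],[0.32,-0.86,0,0,0,0]]}}

```text
time_s: 17.95
tcp_pos: [0.5302, -0.3195, 0.2427]
eef_rot: [-179.9, -0.3, -179.9]
contact_force: [1.6, -0.0, 1.1]
gripper_width: 0.0879
```

```bash
python3 go.py 0.53,-0.3215,0.2,180 0.53,-0.3215,0.107,180
```

```text
t 17.95 pos [ 0.5302 -0.3195  0.2427] rot [-179.93   -0.33 -179.87] w 0.0879 F [ 1.6 -0.   1.1]
0.53,-0.3215,0.2,180 -> [-0.    -0.01   0.213] [-0.001 -0.004  0.001]
0.53,-0.3215,0.107,180 -> [-0.003 -0.009  0.678] [-0.001 -0.004  0.001]
```

{"api": "apply_moves", "payload": {"moves": [[0,-0.01,0.21,0,-0.004,0],[0,-0.01,0.4,0,-0.004,0],[-0.003,-0.01,0.55,0,-0.004,0],[-0.003,-0.01,0.65,0,-0.004,0],[-0.003,-0.01,0.678,0,-0.004,0],[-0.003,-0.01,0.678,0,-0.004,0]]}}

```text
time_s: 18.7
tcp_pos: [0.5305, -0.321, 0.1071]
eef_rot: [-179.9, 0.0, -179.8]
contact_force: [-0.2, -0.3, -0.0]
gripper_width: 0.0877
```

{"api": "apply_moves", "payload": {"moves": [[0,0,0,0,0,0],[0,0,0,0,0,0],[0,0,0,0,0,0],[0,0,0,0,0,0],[0,0,0,0,0,0],[0,0,0,0,0,0],[0,0,0,0,0,0]], "hand": 1, "grip_force": 25}}

```text
time_s: 19.58
tcp_pos: [0.5305, -0.3211, 0.1072]
eef_rot: [-179.9, 0.0, -179.8]
contact_force: [-0.4, -0.1, 0.3]
gripper_width: 0.0406
```

```bash
python3 go.py
python3 - <<'E'
from meas import *
D=grab("7")
p=D["scene"][0][130:280,60:220]; q=D["side"][0][60:210,260:420]
cv2.imwrite("pics/c7.png",cv2.resize(np.hstack([p,q]),None,fx=2.4,fy=2.4))
E
```

```text
t 19.57 pos [ 0.5305 -0.3211  0.1072] rot [-1.7992e+02  1.0000e-02 -1.7980e+02] w 0.0406 F [-0.4 -0.1  0.3]
```

View pics/c7.png

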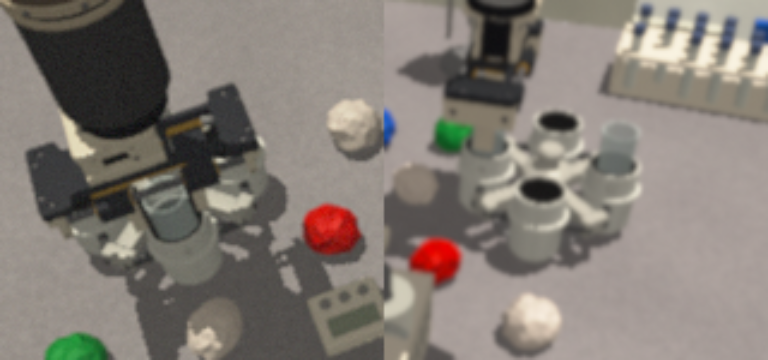

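{"api": "apply_moves", "payload": {"moves": [[0,0,-0.03,0,0,0],[0,0,-0.1,0,0,0],[0,0,-0.25,0,0,0],[0,0,-0.4,0,0,0],[0,0,-0.55,0,0,0],[0,0,-0.67,0,0,0],[0,0,-0.67,0,0,0],[-0.08,0.15,-0.67,0,0,0],[-0.18,0.35,-0.67,0,0,0],[-0.28,0.55,-0.67,0,0,0],[-0.36,0.7,-0.67,0,0,0],[-0.36,0.7,-0.67,0,0,0]]}}

```text
time_s: 21.18
tcp_pos: [0.6025, -0.1786, 0.2401]
eef_rot: [-180.0, -0.1, -179.6]
contact_force: [-0.0, 0.0, -0.9]
gripper_width: 0.0409
```

```bash
python3 go.py 0.68,-0.0325,0.24,180
python3 - <<'E'
from meas import *
D=grab("8")
p=D["scene"][0][100:260,90:260]; q=D["side"][0][60:220,230:400]
cv2.imwrite("pics/c8.png",cv2.resize(np.hstack([p,q]),None,fx=2.3,fy=2.3))
E
```

```text
t 21.18 pos [ 0.6025 -0.1786  0.2401] rot [-1.7995e+02 -6.0000e-02 -1.7965e+02] w 0.0409 F [-0.   0.  -0.9]
0.68,-0.0325,0.24,180 -> [-0.392  0.728 -0.001] [-0.001 -0.001  0.004]
```

View pics/c8.png

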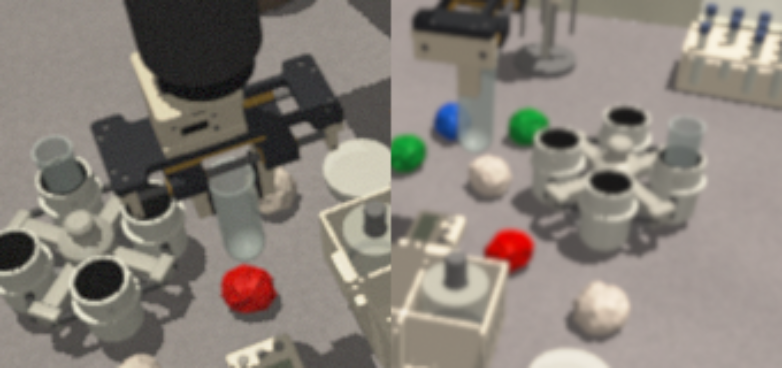

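{"api": "apply_moves", "payload": {"moves": [[-0.1,0.18,0,0,0,0],[-0.2,0.37,0,0,0,0],[-0.3,0.56,0,0,0,0],[-0.39,0.72,0,0,0,0],[-0.392,0.728,0,0,0,0],[-0.392,0.728,0.1,0,0,0],[-0.392,0.728,0.2,0,0,0],[-0.392,0.728,0.22,0,0,0],[-0.392,0.728,0.22,0,0,0]]}}

```text
time_s: 22.4
tcp_pos: [0.6792, -0.0356, 0.1965]
eef_rot: [-179.9, -0.1, -179.8]
contact_force: [-0.1, 0.5, -1.0]
gripper_width: 0.0407
```

```bash
python3 go.py 0.679,-0.0325,0.091
python3 - <<'E'
from meas import *
D=grab("9")
p=D["scene"][0][120:270,190:350]; q=D["side"][0][110:260,150:310]
cv2.imwrite("pics/c9.png",cv2.resize(np.hstack([p,q]),None,fx=2.4,fy=2.4))
E
```

```text
t 22.4 pos [ 0.6792 -0.0356  0.1965] rot [-1.7991e+02 -7.0000e-02 -1.7981e+02] w 0.0407 F [-0.1  0.5 -1. ]
0.679,-0.0325,0.091 -> [0.    0.016 0.527] [-0.001 -0.001  0.   ]
```

View pics/c9.png

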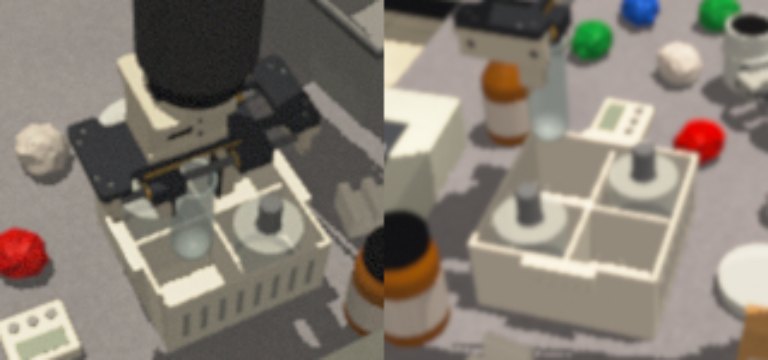

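The tube hangs over the empty far-right cell. I'll lower it slowly.

{"api": "apply_moves", "payload": {"moves": [[0,0.016,0.08,0,0,0],[0,0.016,0.16,0,0,0],[0,0.016,0.24,0,0,0],[0,0.016,0.32,0,0,0],[0,0.016,0.4,0,0,0],[0,0.016,0.45,0,0,0],[0,0.016,0.49,0,0,0],[0,0.016,0.51,0,0,0],[0,0.016,0.52,0,0,0],[0,0.016,0.525,0,0,0],[0,0.016,0.525,0,0,0]]}}

```text
time_s: 23.88
tcp_pos: [0.6799, -0.032, 0.0925]
eef_rot: [-179.9, 0.0, -179.8]
contact_force: [0.4, -0.4, -0.8]
gripper_width: 0.0406
```

{"api": "apply_moves", "payload": {"moves": [[0,0,0.006,0,0,0],[0,0,0.012,0,0,0],[0,0,0.014,0,0,0]]}}

```text
time_s: 24.25
tcp_pos: [0.6799, -0.032, 0.0896]
eef_rot: [-179.9, 0.0, -179.8]
contact_force: [-0.5, -0.8, -1.1]
gripper_width: 0.0409
```

{"api": "apply_moves", "payload": {"moves": [[0,0,0,0,0,0],[0,0,0,0,0,0],[0,0,0,0,0,0]], "hand": -0.06}}

```text
time_s: 24.62
tcp_pos: [0.68, -0.032, 0.0898]
eef_rot: [-179.9, 0.1, -179.8]
contact_force: [-0.1, -0.2, -0.2]
gripper_width: 0.0465
```

```bash
python3 go.py
python3 - <<'E'
from meas import *
D=grab("10")
p=D["scene"][0][120:270,190:350]; q=D["side"][0][110:260,150:310]
cv2.imwrite("pics/c10.png",cv2.resize(np.hstack([p,q]),None,fx=2.4,fy=2.4))
E
```

```text
t 24.62 pos [ 0.68   -0.032   0.0898] rot [-1.7994e+02  6.0000e-02 -1.7978e+02] w 0.0465 F [-0.1 -0.2 -0.2]
```

View pics/c10.png

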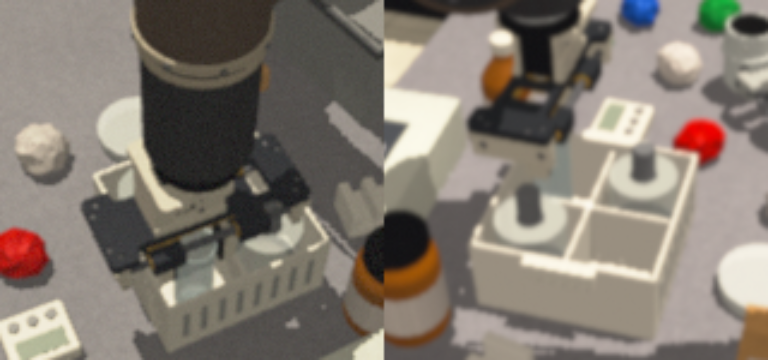

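{"api": "apply_moves", "payload": {"moves": [[0,0,0,0,0,0],[0,0,0,0,0,0],[0,0,0,0,0,0],[0,0,0,0,0,0],[0,0,-0.1,0,0,0],[0,0,-0.25,0,0,0],[0,0,-0.45,0,0,0],[0,0,-0.6,0,0,0],[0,0,-0.6,0,0,0]], "hand": -0.4}}

```text
time_s: 25.85
tcp_pos: [0.6813, -0.0317, 0.2131]
eef_rot: [-180.0, 0.4, -179.8]
contact_force: [-0.2, -0.3, 0.3]
gripper_width: 0.0613
```

```bash
python3 go.py 0.382,-0.3235,0.21,180
python3 - <<'E'
from meas import *
D=grab("11")
p=D["scene"][0][120:270,190:350]; q=D["side"][0][110:260,150:310]
cv2.imwrite("pics/c11.png",cv2.resize(np.hstack([p,q]),None,fx=2.4,fy=2.4))
E
```

```text
t 25.85 pos [ 0.6813 -0.0317  0.2131] rot [-179.97    0.36 -179.76] w 0.0613 F [-0.2 -0.3  0.3]
0.382,-0.3235,0.21,180 -> [ 1.503 -1.453  0.007] [-0.     0.004  0.003]
```

View pics/c11.png

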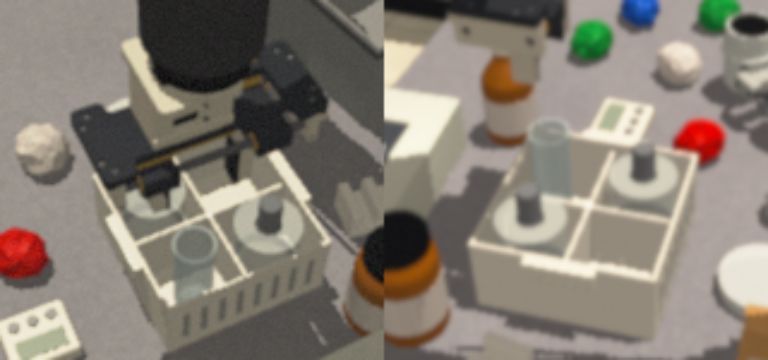

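Tube A stands upright in the far-right cell. Now tube B.

{"api": "apply_moves", "payload": {"moves": [[0.22,-0.22,-0.05,0,0,0],[0.44,-0.44,-0.05,0,0,0],[0.66,-0.65,-0.05,0,0,0],[0.88,-0.86,-0.05,0,0,0],[1.0,-0.98,-0.05,0,0,0],[1.0,-0.98,-0.05,0,0,0]], "hand": -1}}

```text
time_s: 26.7
tcp_pos: [0.478, -0.2297, 0.2187]
eef_rot: [-180.0, -0.0, -179.9]
contact_force: [-0.0, 0.5, 0.1]
gripper_width: 0.0878
```

{"api": "apply_moves", "payload": {"moves": [[0.2,-0.2,0,0,0,0],[0.4,-0.37,0,0,0,0],[0.5,-0.47,0,0,0,0],[0.5,-0.47,0,0,0,0],[0.5,-0.47,0,0,0,0]]}}

```text
time_s: 27.32
tcp_pos: [0.3784, -0.3235, 0.2182]
eef_rot: [180.0, -0.1, -179.9]
contact_force: [-0.4, -0.2, 0.8]
gripper_width: 0.0875
```

```bash
python3 go.py 0.381,-0.324,0.107,180
```

```text
t 27.32 pos [ 0.3784 -0.3235  0.2182] rot [ 1.7999e+02 -9.0000e-02 -1.7995e+02] w 0.0875 F [-0.4 -0.2  0.8]
0.381,-0.324,0.107,180 -> [-0.014 -0.003  0.556] [ 0.    -0.001  0.001]
```

{"api": "apply_moves", "payload": {"moves": [[-0.012,-0.003,0.1,0,0,0],[-0.012,-0.003,0.28,0,0,0],[-0.012,-0.003,0.44,0,0,0],[-0.012,-0.003,0.53,0,0,0],[-0.012,-0.003,0.556,0,0,0],[-0.012,-0.003,0.556,0,0,0]]}}

```text
time_s: 28.08
tcp_pos: [0.3813, -0.3237, 0.107]
eef_rot: [180.0, -0.1, -179.9]
contact_force: [0.0, -0.6, 1.1]
gripper_width: 0.0873
```

{"api": "apply_moves", "payload": {"moves": [[0,0,0,0,0,0],[0,0,0,0,0,0],[0,0,0,0,0,0],[0,0,0,0,0,0],[0,0,0,0,0,0],[0,0,0,0,0,0],[0,0,0,0,0,0]], "hand": 1, "grip_force": 25}}

```text
time_s: 28.95
tcp_pos: [0.3814, -0.3238, 0.1071]
eef_rot: [-180.0, -0.1, -179.9]
contact_force: [-0.5, -0.2, -0.3]
gripper_width: 0.0407
```

{"api": "apply_moves", "payload": {"moves": [[0,0,-0.03,0,0,0],[0,0,-0.1,0,0,0],[0,0,-0.25,0,0,0],[0,0,-0.4,0,0,0],[0,0,-0.55,0,0,0],[0,0,-0.7,0,0,0],[0,0,-0.72,0,0,0],[0,0,-0.72,0,0,0]]}}

```text
time_s: 29.95
tcp_pos: [0.3815, -0.3236, 0.2513]
eef_rot: [180.0, -0.1, -179.9]
contact_force: [-0.5, 0.2, -1.2]
gripper_width: 0.0405
```

```bash
python3 go.py 0.57,0.053,0.25,180
python3 - <<'E'
from meas import *
D=grab("12")
p=D["scene"][0][100:260,50:220]; q=D["side"][0][60:220,260:430]
cv2.imwrite("pics/c12.png",cv2.resize(np.hstack([p,q]),None,fx=2.3,fy=2.3))
E
```

```text
t 29.95 pos [ 0.3815 -0.3236  0.2513] rot [ 1.7999e+02 -6.0000e-02 -1.7989e+02] w 0.0405 F [-0.5  0.2 -1.2]
0.57,0.053,0.25,180 -> [-0.946  1.881  0.006] [ 0.    -0.001  0.001]
```

View pics/c12.png

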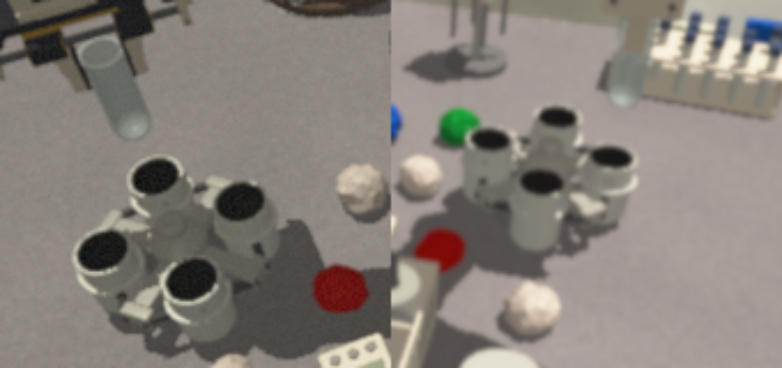

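{"api": "apply_moves", "payload": {"moves": [[-0.1,0.2,0,0,0,0],[-0.22,0.44,0,0,0,0],[-0.34,0.68,0,0,0,0],[-0.45,0.9,0,0,0,0],[-0.48,0.96,0,0,0,0],[-0.48,0.96,0,0,0,0]]}}

```text
time_s: 30.8
tcp_pos: [0.4766, -0.1307, 0.2493]
eef_rot: [180.0, -0.3, -179.8]
contact_force: [-0.2, -0.8, -0.7]
gripper_width: 0.0404
```

{"api": "apply_moves", "payload": {"moves": [[-0.1,0.2,0,0,0,0],[-0.22,0.44,0,0,0,0],[-0.34,0.68,0,0,0,0],[-0.44,0.88,0,0,0,0],[-0.463,0.922,0,0,0,0],[-0.463,0.922,0,0,0,0],[-0.463,0.922,0.1,0,0,0],[-0.463,0.922,0.24,0,0,0],[-0.463,0.922,0.27,0,0,0],[-0.463,0.922,0.27,0,0,0]]}}

```text
time_s: 32.05
tcp_pos: [0.5682, 0.053, 0.1954]
eef_rot: [180.0, -0.3, -179.8]
contact_force: [-0.1, 0.4, -1.1]
gripper_width: 0.0405
```

```bash
python3 go.py 0.571,0.053,0.0925
python3 - <<'E'
from meas import *
D=grab("13")
p=D["scene"][0][120:270,190:350]; q=D["side"][0][110:260,150:310]
cv2.imwrite("pics/c13.png",cv2.resize(np.hstack([p,q]),None,fx=2.4,fy=2.4))
E
```

```text
t 32.05 pos [0.5682 0.053  0.1954] rot [ 179.99   -0.28 -179.85] w 0.0405 F [-0.1  0.4 -1.1]
0.571,0.053,0.0925 -> [-0.017 -0.     0.515] [ 0.    -0.003 -0.   ]
```

View pics/c13.png

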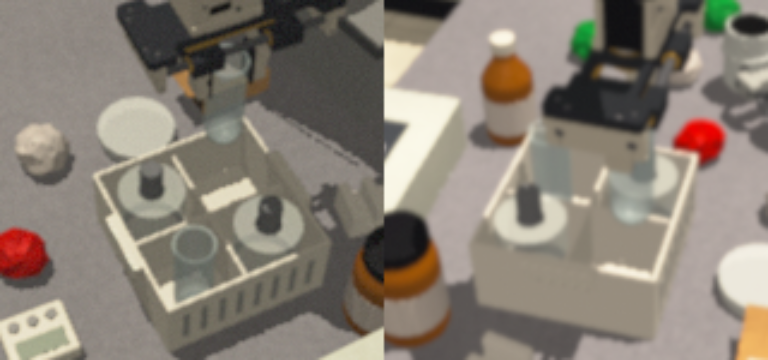

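{"api": "apply_moves", "payload": {"moves": [[-0.017,0,0.08,0,-0.003,0],[-0.017,0,0.16,0,-0.003,0],[-0.017,0,0.24,0,-0.003,0],[-0.017,0,0.32,0,-0.003,0],[-0.017,0,0.4,0,-0.003,0],[-0.017,0,0.45,0,-0.003,0],[-0.017,0,0.49,0,-0.003,0],[-0.017,0,0.51,0,-0.003,0],[-0.017,0,0.52,0,-0.003,0],[-0.017,0,0.529,0,-0.003,0],[-0.017,0,0.529,0,-0.003,0]]}}

```text
time_s: 33.52
tcp_pos: [0.5719, 0.0538, 0.0905]
eef_rot: [179.9, 0.1, -179.8]
contact_force: [-0.2, 0.4, -1.2]
gripper_width: 0.0408
```

{"api": "apply_moves", "payload": {"moves": [[0,0,0,0,0,0],[0,0,0,0,0,0],[0,0,0,0,0,0]], "hand": -0.06}}

```text
time_s: 33.9
tcp_pos: [0.5721, 0.0538, 0.0908]
eef_rot: [179.9, 0.1, -179.8]
contact_force: [0.4, 0.3, -0.3]
gripper_width: 0.0465
```

{"api": "apply_moves", "payload": {"moves": [[0,0,0,0,0,0],[0,0,0,0,0,0],[0,0,0,0,0,0],[0,0,0,0,0,0],[0,0,-0.1,0,0,0],[0,0,-0.25,0,0,0],[0,0,-0.45,0,0,0],[0,0,-0.6,0,0,0],[0,0,-0.7,0,0,0],[0,0,-0.7,0,0,0]], "hand": -0.4}}

```text
time_s: 35.15
tcp_pos: [0.5726, 0.0539, 0.2325]
eef_rot: [179.9, 0.3, -179.8]
contact_force: [0.3, -0.3, -0.8]
gripper_width: 0.0615
```

```bash
cat > look.py <<'E'
import sys
from meas import *
tag=sys.argv[1]
D=grab(tag)
p=D["scene"][0][120:270,190:350]; q=D["side"][0][110:260,150:310]
cv2.imwrite(f"pics/c{tag}.png",cv2.resize(np.hstack([p,q]),None,fx=2.4,fy=2.4))
g={'paper1':(.436,-.107,.06,.01,.08),'paper2':(.618,-.317,.055,.01,.08),'carton':(.422,.112,.075,.01,.06),'foamL':(.6575,.2105,.07,.012,.06),'foamS':(.627,.323,.06,.012,.06),'timer':(.655,-.193,.06,.006,.03),'petri':(.446,.003,.06,.006,.03),'jar':(.764,.141,.05,.1,.13),'bottle':(.78,-.15,.05,.1,.16)}
for k,v in g.items():
    for n in D:
        b=blob(D[n][1],*v)
        if len(b)<20: print(k,n,'few',len(b)); continue
        r=cv2.minAreaRect((b[:,:2]*1000).astype(np.float32)); print(k,n,len(b),np.round(r[0]),np.round(r[1]),round(r[2],1),round(np.percentile(b[:,2],98),3))
E
python3 go.py; python3 look.py 14
```

```text
t 35.15 pos [0.5726 0.0539 0.2325] rot [ 179.86    0.31 -179.81] w 0.0615 F [ 0.3 -0.3 -0.8]
paper1 scene 376 [ 438. -109.] [59. 54.] 49.2 0.05
paper1 side 427 [ 431. -105.] [60. 54.] 51.1 0.049
paper2 scene 474 [ 608. -318.] [54. 88.] 70.3 0.065
paper2 side 229 [ 604. -319.] [66. 48.] 30.9 0.046
carton scene 655 [425. 109.] [ 59. 142.] 4.5 0.046
carton side 947 [424.  97.] [ 56. 119.] 6.1 0.046
foamL scene 733 [658. 211.] [97. 51.] 80.8 0.043
foamL side 1115 [656. 210.] [98. 50.] 80.1 0.041
foamS scene 478 [629. 322.] [67. 50.] 54.2 0.043
foamS side 1011 [626. 323.] [66. 50.] 54.0 0.041
timer scene 758 [ 663. -186.] [82. 76.] 89.8 0.026
timer side 81 [ 653. -195.] [61. 63.] 0.0 0.024
petri scene 651 [444.   6.] [89. 91.] 80.9 0.023
petri side 849 [447.   2.] [88. 88.] 11.1 0.021
jar scene 612 [765. 139.] [61. 63.] 58.9 0.123
jar side 631 [762. 141.] [62. 63.] 40.8 0.121
bottle scene 291 [ 784. -158.] [36. 33.] 66.9 0.137
bottle side 182 [ 777. -153.] [35. 31.] 47.3 0.136
```

View pics/c14.png

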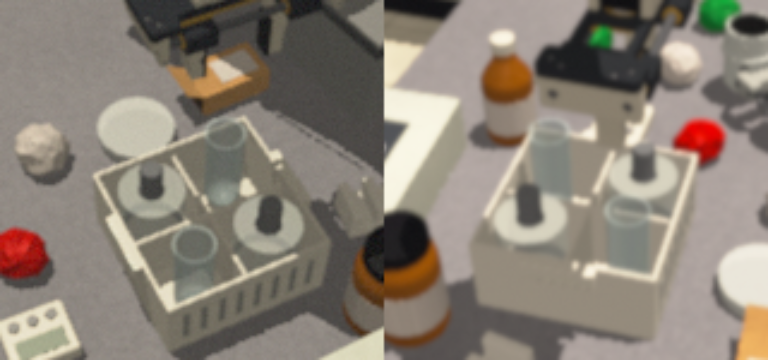

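View pics/side14.png

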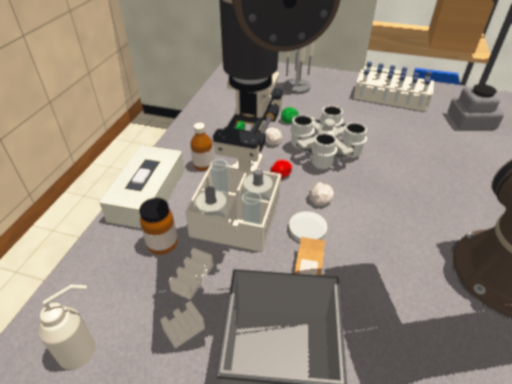

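All four are in the basket. Next, the rubbish, starting with the short foam. I'll grasp it off-centre so the gripper body clears the bin rim.

```bash
python3 go.py 0.6425,0.330,0.15,-126
```

```text
t 35.25 pos [0.5714 0.0537 0.2303] rot [ 1.7992e+02  1.0000e-01 -1.7982e+02] w 0.0615 F [-0.3 -0.3 -0.6]
0.6425,0.330,0.15,-126 -> [-0.359  1.38   0.404] [ 0.     0.001 -0.598]
```

{"api": "apply_moves", "payload": {"moves": [[-0.06,0.2,0,0,0,-0.1],[-0.13,0.45,0,0,0,-0.2],[-0.2,0.7,0,0,0,-0.31],[-0.25,0.95,0,0,0,-0.42],[-0.26,1.0,0,0,0,-0.53],[-0.26,1.0,0,0,0,-0.598],[-0.26,1.0,0,0,0,-0.598]], "hand": -1}}

```text
time_s: 36.12
tcp_pos: [0.6223, 0.2538, 0.2289]
eef_rot: [180.0, -0.0, -126.0]
contact_force: [-0.5, 0.5, -0.2]
gripper_width: 0.0875
```

```bash
python3 go.py 0.6425,0.330,0.10,-126 0.6425,0.330,0.011,-126
python3 - <<'E'
from meas import *
D=grab("15",("wrist",))
P=D["wrist"][1]
for k,v in {'foamS':(.627,.323,.06,.012,.06),'foamL':(.6575,.2105,.07,.012,.06)}.items():
    b=blob(P,*v)
    if len(b)>20: r=cv2.minAreaRect((b[:,:2]*1000).astype(np.float32)); print(k,len(b),np.round(r[0]),np.round(r[1]),round(r[2],1),round(np.percentile(b[:,2],98),3))
E
```

```text
t 36.12 pos [0.6223 0.2538 0.2289] rot [ 1.7998e+02 -1.0000e-02 -1.2603e+02] w 0.0875 F [-0.5  0.5 -0.2]
0.6425,0.330,0.10,-126 -> [-0.368  0.142  0.645] [ 0. -0. -0.]
0.6425,0.330,0.011,-126 -> [-0.368  0.142  1.09 ] [ 0. -0. -0.]
foamS 2055 [626. 321.] [66. 48.] 54.1 0.042
foamL 3196 [657. 209.] [95. 48.] 80.9 0.042
```

View pics/wrist15.png

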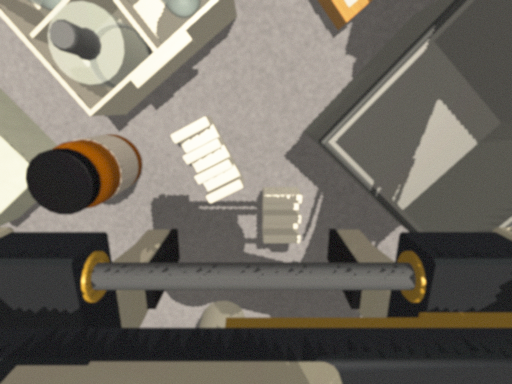

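{"api": "apply_moves", "payload": {"moves": [[-0.2,0.08,0.05,0,0,0],[-0.36,0.14,0.2,0,0,0],[-0.365,0.14,0.45,0,0,0],[-0.365,0.14,0.7,0,0,0],[-0.365,0.14,0.9,0,0,0],[-0.365,0.14,0.95,0,0,0]]}}

```text
time_s: 36.92
tcp_pos: [0.6411, 0.3274, 0.0358]
eef_rot: [179.9, -0.3, -126.3]
contact_force: [-0.2, -0.7, 0.6]
gripper_width: 0.0874
```

```bash
python3 go.py 0.641,0.329,0.011,-126
```

```text
t 36.92 pos [0.6411 0.3274 0.0358] rot [ 179.9   -0.3 -126.3] w 0.0874 F [-0.2 -0.7  0.6]
0.641,0.329,0.011,-126 -> [-0.007  0.005  0.124] [ 0.001 -0.003 -0.003]
```

{"api": "apply_moves", "payload": {"moves": [[-0.007,0.005,0.09,0,-0.003,0],[-0.007,0.005,0.124,0,-0.003,0],[-0.007,0.005,0.124,0,-0.003,0]]}}

```text
time_s: 37.3
tcp_pos: [0.6415, 0.3292, 0.0119]
eef_rot: [179.9, 0.0, -126.3]
contact_force: [-0.3, 0.5, 1.2]
gripper_width: 0.088
```

{"api": "apply_moves", "payload": {"moves": [[0,0,0,0,0,0],[0,0,0,0,0,0],[0,0,0,0,0,0],[0,0,0,0,0,0],[0,0,0,0,0,0],[0,0,0,0,0,0],[0,0,0,0,0,0]], "hand": 1, "grip_force": 12}}

```text
time_s: 38.17
tcp_pos: [0.6415, 0.3292, 0.012]
eef_rot: [179.9, 0.0, -126.3]
contact_force: [-1.6, 0.0, 1.5]
gripper_width: 0.048
```

{"api": "apply_moves", "payload": {"moves": [[0,0,-0.1,0,0,0],[0,0,-0.3,0,0,0],[0,0,-0.6,0,0,0],[0,0,-0.9,0,0,0],[0,0,-0.95,0,0,0],[0,0,-0.95,0,0,0]]}}

```text
time_s: 38.92
tcp_pos: [0.642, 0.3292, 0.204]
eef_rot: [180.0, 0.2, -126.3]
contact_force: [0.2, -0.3, -0.8]
gripper_width: 0.0483
```

```bash
python3 go.py 0.46,0.37,0.19,-146
```

```text
t 38.92 pos [0.642  0.3292 0.204 ] rot [ 1.7995e+02  1.7000e-01 -1.2633e+02] w 0.0483 F [ 0.2 -0.3 -0.8]
0.46,0.37,0.19,-146 -> [0.375 0.854 0.07 ] [0.001 0.002 0.219]
```

{"api": "apply_moves", "payload": {"moves": [[0.08,0.2,0,0,0,0.1],[0.17,0.4,0,0,0,0.2],[0.26,0.6,0,0,0,0.3],[0.33,0.77,0,0,0,0.4],[0.34,0.78,0,0,0,0.46],[0.34,0.78,0,0,0,0.46]]}}

```text
time_s: 39.67
tcp_pos: [0.475, 0.3665, 0.2027]
eef_rot: [179.9, -0.0, -167.6]
contact_force: [-0.1, -0.1, -0.1]
gripper_width: 0.0477
```

```bash
python3 go.py 0.47,0.357,0.095,-168.6
```

```text
t 39.67 pos [0.475  0.3665 0.2027] rot [ 1.7993e+02 -1.0000e-02 -1.6764e+02] w 0.0477 F [-0.1 -0.1 -0.1]
0.47,0.357,0.095,-168.6 -> [ 0.035 -0.042  0.539] [ 0.001 -0.     0.011]
```

{"api": "apply_moves", "payload": {"moves": [[0.035,-0.042,0.1,0,0,0.01],[0.035,-0.042,0.3,0,0,0.01],[0.035,-0.042,0.5,0,0,0.01],[0.035,-0.042,0.53,0,0,0.01],[0.035,-0.042,0.53,0,0,0.01]]}}

```text
time_s: 40.3
tcp_pos: [0.4704, 0.3568, 0.0968]
eef_rot: [180.0, -0.0, -168.5]
contact_force: [0.4, -0.3, 0.1]
gripper_width: 0.048
```

{"api": "apply_moves", "payload": {"moves": [[0,0,0,0,0,0],[0,0,0,0,0,0],[0,0,0,0,0,0],[0,0,-0.2,0,0,0],[0,0,-0.5,0,0,0],[0,0,-0.6,0,0,0]], "hand": -0.4}}

```text
time_s: 41.05
tcp_pos: [0.4717, 0.358, 0.2215]
eef_rot: [179.8, 0.3, -168.5]
contact_force: [-0.2, 0.8, -0.7]
gripper_width: 0.0616
```

```bash
python3 go.py 0.664,0.236,0.2,-99.2; python3 look.py 16 | grep foam
```

```text
t 41.05 pos [0.4717 0.358  0.2215] rot [ 179.77    0.27 -168.46] w 0.0616 F [-0.2  0.8 -0.7]
0.664,0.236,0.2,-99.2 -> [-0.819 -0.79   0.108] [ 0.     0.004 -0.77 ]
foamL scene 722 [659. 210.] [97. 51.] 81.1 0.043
foamL side 1116 [656. 210.] [96. 49.] 80.8 0.041
foamS scene few 0
foamS side few 0
```

View pics/scene16.png

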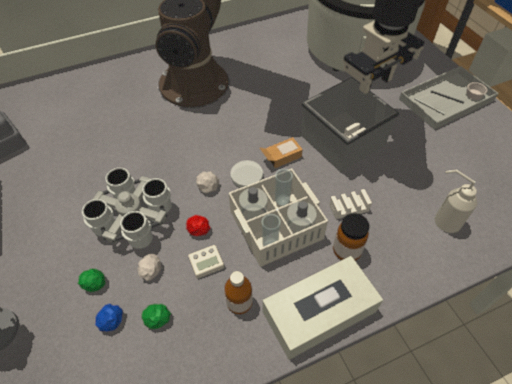

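The short foam lies in the bin at (353,128). Next, the long foam, grasped off-centre and away from the jar.

{"api": "apply_moves", "payload": {"moves": [[-0.15,-0.14,0,0,0,-0.11],[-0.3,-0.28,0,0,0,-0.22],[-0.45,-0.43,0,0,0,-0.33],[-0.6,-0.58,0,0,0,-0.45],[-0.75,-0.72,0,0,0,-0.56],[-0.8,-0.77,0,0,0,-0.67],[-0.8,-0.77,0,0,0,-0.77],[-0.8,-0.77,0,0,0,-0.77]], "hand": -1}}

```text
time_s: 42.15
tcp_pos: [0.6588, 0.2386, 0.2193]
eef_rot: [-179.9, 0.3, -99.3]
contact_force: [0.9, -0.2, -0.7]
gripper_width: 0.0877
```

```bash
python3 go.py 0.657,0.2375,0.10,-99.2 0.657,0.2375,0.011,-99.2; python3 look.py 17 | grep foamL
```

```text
t 42.15 pos [0.6588 0.2386 0.2193] rot [-179.94    0.25  -99.26] w 0.0877 F [ 0.9 -0.2 -0.7]
0.657,0.2375,0.10,-99.2 -> [0.009 0.009 0.597] [-0.001  0.003 -0.001]
0.657,0.2375,0.011,-99.2 -> [0.011 0.009 1.042] [-0.001  0.003 -0.001]
foamL scene 733 [658. 209.] [96. 51.] 80.9 0.043
foamL side 1118 [656. 210.] [97. 49.] 80.8 0.041
```

{"api": "apply_moves", "payload": {"moves": [[0.01,0.009,0.2,0,0.003,0],[0.01,0.009,0.45,0,0.003,0],[0.01,0.009,0.7,0,0.003,0],[0.01,0.009,0.9,0,0.003,0],[0.01,0.009,1.0,0,0.003,0],[0.01,0.009,1.0,0,0.003,0]]}}

```text
time_s: 43.0
tcp_pos: [0.6565, 0.2381, 0.0189]
eef_rot: [-180.0, -0.1, -99.4]
contact_force: [0.9, 0.1, 0.3]
gripper_width: 0.0878
```

{"api": "apply_moves", "payload": {"moves": [[0,0,0.035,0,0,0],[0,0,0.035,0,0,0],[0,0,0.035,0,0,0],[0,0,0.035,0,0,0],[0,0,0.035,0,0,0],[0,0,0.035,0,0,0],[0,0,0.035,0,0,0]], "hand": 1}}

```text
time_s: 43.88
tcp_pos: [0.6568, 0.2382, 0.0125]
eef_rot: [-180.0, -0.1, -99.4]
contact_force: [-0.9, 0.3, 5.3]
gripper_width: 0.0486
```

{"api": "apply_moves", "payload": {"moves": [[0,0,-0.1,0,0,0],[0,0,-0.3,0,0,0],[0,0,-0.6,0,0,0],[0,0,-0.9,0,0,0],[0,0,-1.0,0,0,0],[0,0,-1.0,0,0,0]]}}

```text
time_s: 44.62
tcp_pos: [0.6574, 0.2389, 0.2161]
eef_rot: [-179.7, 0.1, -99.4]
contact_force: [-0.1, 0.4, -1.1]
gripper_width: 0.0487
```

```bash
python3 go.py 0.423,0.352,0.21,-78.6; python3 look.py 18 | egrep 'jar|foam'
```

```text
t 44.62 pos [0.6574 0.2389 0.2161] rot [-1.7974e+02  1.3000e-01 -9.9400e+01] w 0.0487 F [-0.1  0.4 -1.1]
0.423,0.352,0.21,-78.6 -> [-0.366  1.249  0.026] [-0.003  0.001 -0.231]
foamL scene few 0
foamL side few 0
foamS scene few 0
foamS side few 0
jar scene 617 [765. 139.] [63. 62.] 25.2 0.123
jar side 215 [776. 155.] [23. 60.] 47.1 0.121
```

```bash
python3 go.py 0.398,0.342,0.21,-78.6
```

```text
t 44.73 pos [0.6561 0.2383 0.2123] rot [-1.7999e+02 -6.0000e-02 -9.9410e+01] w 0.0482 F [ 0.1  0.3 -0.7]
0.398,0.342,0.21,-78.6 -> [-0.3    1.358  0.011] [ 0.    -0.001 -0.231]
```

{"api": "apply_moves", "payload": {"moves": [[-0.07,0.25,0,0,0,-0.06],[-0.14,0.5,0,0,0,-0.12],[-0.21,0.75,0,0,0,-0.18],[-0.28,1.0,0,0,0,-0.23],[-0.28,1.0,0,0,0,-0.23]]}}

```text
time_s: 45.35
tcp_pos: [0.4649, 0.3269, 0.2114]
eef_rot: [179.9, -0.1, -78.5]
contact_force: [0.9, 0.6, -0.4]
gripper_width: 0.0484
```

```bash
python3 go.py 0.398,0.342,0.21,-78.6 0.398,0.342,0.10,-78.6
```

```text
t 45.35 pos [0.4649 0.3269 0.2114] rot [ 1.7988e+02 -1.0000e-01 -7.8460e+01] w 0.0484 F [ 0.9  0.6 -0.4]
0.398,0.342,0.21,-78.6 -> [-0.141  0.313  0.007] [ 0.001 -0.001  0.002]
0.398,0.342,0.10,-78.6 -> [-0.142  0.312  0.557] [ 0.001 -0.001  0.002]
```

{"api": "apply_moves", "payload": {"moves": [[-0.1,0.2,0,0,0,0],[-0.14,0.312,0.05,0,0,0],[-0.14,0.312,0.25,0,0,0],[-0.14,0.312,0.45,0,0,0],[-0.14,0.312,0.55,0,0,0],[-0.14,0.312,0.55,0,0,0]]}}

```text
time_s: 46.1
tcp_pos: [0.3974, 0.3398, 0.0991]
eef_rot: [179.7, -0.3, -78.5]
contact_force: [-0.3, -0.4, -0.3]
gripper_width: 0.0484
```

{"api": "apply_moves", "payload": {"moves": [[0,0,0,0,0,0],[0,0,0,0,0,0],[0,0,0,0,0,0],[0,0,-0.2,0,0,0],[0,0,-0.5,0,0,0],[0,0,-0.6,0,0,0]], "hand": -0.4}}

```text
time_s: 46.85
tcp_pos: [0.3991, 0.3421, 0.2236]
eef_rot: [180.0, -0.1, -78.5]
contact_force: [-0.2, 0.8, -1.8]
gripper_width: 0.0615
```

```bash
python3 go.py 0.423,0.115,0.2,-85; python3 look.py 19 | egrep 'carton|paper|jar'
```

```text
t 46.85 pos [0.3991 0.3421 0.2236] rot [ 1.7996e+02 -9.0000e-02 -7.8490e+01] w 0.0615 F [-0.2  0.8 -1.8]
0.423,0.115,0.2,-85 -> [1.136 0.109 0.12 ] [ 0.    -0.001  0.072]
paper1 scene 377 [ 438. -109.] [60. 55.] 47.0 0.051
paper1 side few 0
paper2 scene 476 [ 607. -317.] [53. 87.] 70.7 0.064
paper2 side 244 [ 613. -313.] [54. 46.] 27.0 0.046
carton scene 716 [425. 109.] [ 59. 141.] 4.4 0.047
carton side few 0
jar scene 614 [765. 139.] [61. 63.] 56.8 0.123
jar side 630 [763. 141.] [61. 63.] 54.9 0.121
```

View pics/side19.png

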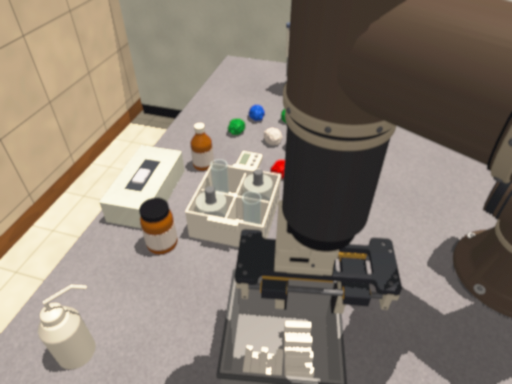

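Both foams are in the bin, at about (262,360) and (298,346) in the side view. Next, the carton.

{"api": "apply_moves", "payload": {"moves": [[0.25,0.03,0,0,0,0.04],[0.5,0.06,0,0,0,0.07],[0.75,0.08,0,0,0,0.07],[1.0,0.1,0,0,0,0.07],[1.0,0.1,0,0,0,0.07]], "hand": -1}}

```text
time_s: 47.58
tcp_pos: [0.4186, 0.1393, 0.2226]
eef_rot: [179.9, -0.1, -85.0]
contact_force: [0.5, 0.5, -1.1]
gripper_width: 0.0876
```

```bash
python3 - <<'E'
from meas import *
D=grab("20",("scene","wrist","side"))
for n in D:
    p,P=D[n]; hsv=cv2.cvtColor(p,cv2.COLOR_BGR2HSV)
    m=(np.hypot(P[...,0]-.423,P[...,1]-.11)<.09)&(P[...,2]>.026)&(P[...,2]<.06)
    b=P[m]
    if len(b)<20: print(n,len(b)); continue
    for lo,hi in((.026,.037),(.037,.06)):
        k=b[(b[:,2]>lo)&(b[:,2]<hi)]
        if len(k)>5:
            r=cv2.minAreaRect((k[:,:2]*1000).astype(np.float32)); print(n,lo,len(k),np.round(r[0]),np.round(r[1]),round(r[2],1),round(k[:,2].max(),3))
E
python3 go.py 0.423,0.115,0.1,-85
```

```text
scene 0.026 473 [423. 132.] [59. 96.] 4.6 0.037
scene 0.037 105 [425. 120.] [ 55. 109.] 0.6 0.05
wrist 0.026 3515 [421. 128.] [55. 96.] 4.0 0.037
wrist 0.037 802 [423. 112.] [53. 95.] 3.0 0.05
side 0.026 726 [421. 117.] [55. 80.] 3.9 0.037
side 0.037 202 [424.  78.] [53. 27.] 3.9 0.05
t 47.73 pos [0.4192 0.1422 0.2228] rot [ 1.7994e+02 -8.0000e-02 -8.4830e+01] w 0.0878 F [ 0.8  1.3 -0.3]
0.423,0.115,0.1,-85 -> [ 0.136 -0.007  0.614] [ 0.001 -0.001  0.002]
```

View pics/wrist20.png

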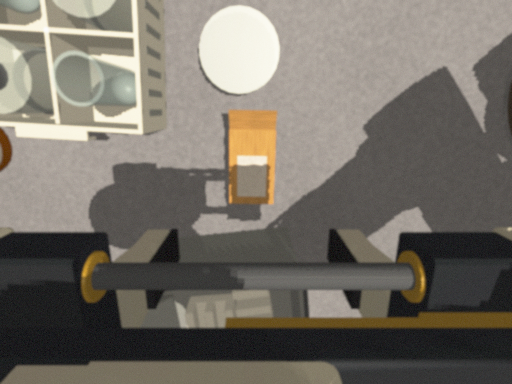

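The wrist view shows the carton at (252,157) with its flap end toward the petri dish at (240,50). Its body centre is (0.421, 0.128).

```bash
python3 go.py 0.421,0.128,0.011,-86
```

```text
t 47.73 pos [0.4192 0.1422 0.2228] rot [ 1.7994e+02 -8.0000e-02 -8.4830e+01] w 0.0878 F [ 0.8  1.3 -0.3]
0.421,0.128,0.011,-86 -> [ 0.07  -0.004  1.059] [ 0.001 -0.001  0.013]
```

{"api": "apply_moves", "payload": {"moves": [[0.07,0.004,0.2,0,0,0.01],[0.07,0.004,0.45,0,0,0.01],[0.07,0.004,0.7,0,0,0.01],[0.07,0.004,0.9,0,0,0.01],[0.07,0.004,1.0,0,0,0.01],[0.07,0.004,1.0,0,0,0.01]]}}

```text
time_s: 48.48
tcp_pos: [0.4184, 0.128, 0.0213]
eef_rot: [179.7, -0.2, -85.6]
contact_force: [-0.0, 0.1, -0.4]
gripper_width: 0.0877
```

```bash
python3 go.py 0.421,0.128,0.011,-86
```

```text
t 48.48 pos [0.4184 0.128  0.0213] rot [179.75  -0.23 -85.64] w 0.0877 F [-0.   0.1 -0.4]
0.421,0.128,0.011,-86 -> [ 0.001 -0.013  0.051] [ 0.003 -0.003  0.004]
```

{"api": "apply_moves", "payload": {"moves": [[0,-0.01,0.045,0,0,0],[0,-0.01,0.045,0,0,0],[0,-0.01,0.045,0,0,0],[0,-0.01,0.045,0,0,0],[0,-0.01,0.045,0,0,0],[0,-0.01,0.045,0,0,0],[0,-0.01,0.045,0,0,0]], "hand": 1}}

```text
time_s: 49.35
tcp_pos: [0.4207, 0.1283, 0.0127]
eef_rot: [179.8, -0.2, -85.6]
contact_force: [-2.6, 0.8, 6.3]
gripper_width: 0.0551
```

{"api": "apply_moves", "payload": {"moves": [[0,0,-0.1,0,0,0],[0,0,-0.3,0,0,0],[0,0,-0.6,0,0,0],[0,0,-0.9,0,0,0],[0,0,-1.0,0,0,0],[0,0,-1.0,0,0,0]]}}

```text
time_s: 50.1
tcp_pos: [0.4219, 0.1296, 0.2145]
eef_rot: [180.0, -0.1, -85.6]
contact_force: [-1.1, 1.3, -1.0]
gripper_width: 0.0548
```

```bash
python3 go.py 0.455,0.285,0.21,-168.6 0.455,0.285,0.21,-78.6; python3 look.py 21 | egrep 'petri|carton'
```

```text
t 50.1 pos [0.4219 0.1296 0.2145] rot [ 1.7998e+02 -6.0000e-02 -8.5640e+01] w 0.0548 F [-1.1  1.3 -1. ]
0.455,0.285,0.21,-168.6 -> [-0.762 -0.224  0.021] [-0.    -0.001  0.922]
0.455,0.285,0.21,-78.6 -> [-0.762 -0.224  0.021] [ 0.    -0.001 -0.078]
carton scene 32 [437.  44.] [36.  9.] 16.1 0.021
carton side 74 [437.  44.] [42. 10.] 15.0 0.02
petri scene 648 [446.   5.] [89. 86.] 85.6 0.023
petri side 513 [453.  17.] [61. 90.] 58.5 0.02
```

View pics/scene21.png

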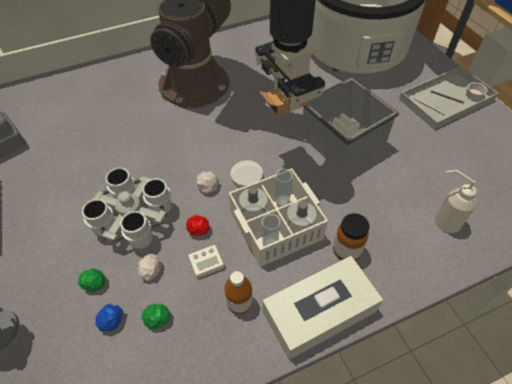

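```bash
python3 go.py 0.4645,0.3015,0.21,-78.6 0.4645,0.3015,0.1,-78.6
```

```text
t 50.2 pos [0.4207 0.1288 0.212 ] rot [179.74  -0.2  -85.66] w 0.0548 F [-0.3 -0.4 -0.7]
0.4645,0.3015,0.21,-78.6 -> [-0.845 -0.284  0.006] [ 0.003 -0.002 -0.078]
0.4645,0.3015,0.1,-78.6 -> [-0.847 -0.286  0.556] [ 0.003 -0.002 -0.078]
```

{"api": "apply_moves", "payload": {"moves": [[-0.2,-0.05,0,0,0,-0.03],[-0.45,-0.1,0,0,0,-0.06],[-0.7,-0.18,0,0,0,-0.078],[-0.84,-0.27,0,0,0,-0.078],[-0.84,-0.277,0.05,0,0,-0.078],[-0.84,-0.277,0.25,0,0,-0.078],[-0.84,-0.277,0.45,0,0,-0.078],[-0.84,-0.277,0.55,0,0,-0.078],[-0.84,-0.277,0.55,0,0,-0.078]]}}

```text
time_s: 51.32
tcp_pos: [0.4612, 0.2977, 0.0984]
eef_rot: [179.4, -0.4, -78.7]
contact_force: [0.8, -0.9, 0.1]
gripper_width: 0.0546
```

```bash
python3 go.py 0.4645,0.3015,0.1,-78.6
```

```text
t 51.33 pos [0.4612 0.2977 0.0984] rot [179.45  -0.39 -78.68] w 0.0546 F [ 0.8 -0.9  0.1]
0.4645,0.3015,0.1,-78.6 -> [-0.016 -0.02  -0.008] [ 0.006 -0.004 -0.001]
```

{"api": "apply_moves", "payload": {"moves": [[0,0,0,0,0,0],[0,0,0,0,0,0],[0,0,0,0,0,0],[0,0,-0.2,0,0,0],[0,0,-0.5,0,0,0],[0,0,-0.7,0,0,0]], "hand": -0.6}}

```text
time_s: 52.08
tcp_pos: [0.4629, 0.2993, 0.2419]
eef_rot: [179.6, -0.3, -78.7]
contact_force: [1.4, 0.7, 0.8]
gripper_width: 0.0699
```

```bash
python3 go.py 0.436,-0.108,0.2,-90; python3 look.py 22 | egrep 'petri|paper'
```

```text
t 52.08 pos [0.4629 0.2993 0.2419] rot [179.63  -0.27 -78.67] w 0.0699 F [1.4 0.7 0.8]
0.436,-0.108,0.2,-90 -> [1.969 0.531 0.222] [ 0.004 -0.003  0.126]
paper1 scene 376 [ 438. -109.] [58. 56.] 53.0 0.051
paper1 side 306 [ 434. -107.] [61. 49.] 51.4 0.049
paper2 scene 476 [ 609. -317.] [54. 86.] 68.3 0.065
paper2 side few 0
petri scene 655 [447.   5.] [88. 91.] 81.0 0.022
petri side 117 [472.  16.] [24. 71.] 11.6 0.02
```

View pics/scene22.png

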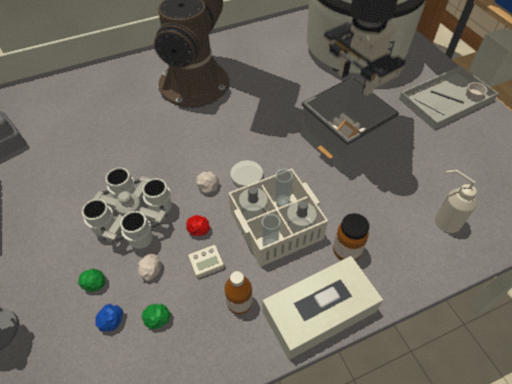

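The carton is in the bin; its flap, which has no contact, only shows through the wall at (325,152). Next, the white paper at (207,182), which is not the red look-alike at (198,226).

{"api": "apply_moves", "payload": {"moves": [[0.25,0.07,0,0,0,0.06],[0.5,0.14,0,0,0,0.12],[0.75,0.2,0,0,0,0.126],[1.0,0.27,0,0,0,0.126],[1.0,0.27,0,0,0,0.126]], "hand": -1}}

```text
time_s: 52.8
tcp_pos: [0.45, 0.0912, 0.2449]
eef_rot: [180.0, -0.1, -90.2]
contact_force: [0.8, 0.1, 0.4]
gripper_width: 0.0875
```

{"api": "apply_moves", "payload": {"moves": [[0.25,0.02,0,0,0,0],[0.5,0.03,0,0,0,0],[0.75,0.05,0,0,0,0],[0.9,0.06,0,0,0,0],[0.9,0.06,0,0,0,0]]}}

```text
time_s: 53.42
tcp_pos: [0.4373, -0.0899, 0.245]
eef_rot: [180.0, -0.1, -90.3]
contact_force: [0.1, 0.7, -0.7]
gripper_width: 0.0875
```

```bash
python3 - <<'E'
from meas import *
D=grab("23",("wrist","scene","side"))
for n in D:
    b=blob(D[n][1],.436,-.108,.06,.012,.08)
    if len(b)>20: r=cv2.minAreaRect((b[:,:2]*1000).astype(np.float32)); print(n,len(b),np.round(r[0]),np.round(r[1]),round(r[2],1),round(b[:,2].max(),3))
E
python3 go.py 0.436,-0.108,0.014,-90
```

```text
wrist 1739 [ 434. -109.] [62. 57.] 26.2 0.053
scene 369 [ 438. -108.] [60. 58.] 48.8 0.053
side 419 [ 433. -105.] [59. 56.] 50.8 0.051
t 53.58 pos [ 0.4377 -0.0882  0.245 ] rot [ 1.7997e+02 -5.0000e-02 -9.0160e+01] w 0.0874 F [-0.   0.7  0.7]
0.436,-0.108,0.014,-90 -> [0.098 0.007 1.155] [ 0.    -0.001 -0.002]
```

View pics/wrist23.png

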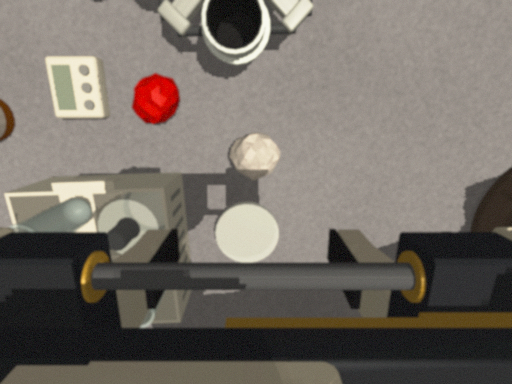

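The wrist view shows the white paper at (255,155), with red at (156,99) and the petri dish at (247,232).

{"api": "apply_moves", "payload": {"moves": [[0.1,0.005,0.2,0,0,0],[0.1,0.005,0.45,0,0,0],[0.1,0.005,0.7,0,0,0],[0.1,0.005,0.9,0,0,0],[0.1,0.005,1.0,0,0,0],[0.1,0.005,1.0,0,0,0]]}}

```text
time_s: 54.32
tcp_pos: [0.4357, -0.1076, 0.0438]
eef_rot: [179.8, -0.1, -90.1]
contact_force: [1.0, 0.2, -0.0]
gripper_width: 0.0874
```

```bash
python3 go.py 0.436,-0.108,0.012,-90
```

```text
t 54.33 pos [ 0.4357 -0.1076  0.0438] rot [ 1.7977e+02 -9.0000e-02 -9.0080e+01] w 0.0874 F [ 1.   0.2 -0. ]
0.436,-0.108,0.012,-90 -> [ 0.002 -0.002  0.159] [ 0.003 -0.001 -0.001]
```

{"api": "apply_moves", "payload": {"moves": [[0,0,0.1,0,0,0],[0,0,0.15,0,0,0],[0,0,0.155,0,0,0]]}}

```text
time_s: 54.7
tcp_pos: [0.4357, -0.1074, 0.013]
eef_rot: [179.8, -0.1, -90.0]
contact_force: [-0.1, 0.3, 0.8]
gripper_width: 0.0879
```

{"api": "apply_moves", "payload": {"moves": [[0,0,0,0,0,0],[0,0,0,0,0,0],[0,0,0,0,0,0],[0,0,0,0,0,0],[0,0,0,0,0,0],[0,0,0,0,0,0]], "hand": 1}}

```text
time_s: 55.45
tcp_pos: [0.4359, -0.1074, 0.0134]
eef_rot: [179.8, -0.1, -90.0]
contact_force: [-2.0, 1.4, 6.2]
gripper_width: 0.0636
```

{"api": "apply_moves", "payload": {"moves": [[0,0,-0.1,0,0,0],[0,0,-0.3,0,0,0],[0,0,-0.6,0,0,0],[0,0,-0.9,0,0,0],[0,0,-1.0,0,0,0],[0,0,-1.0,0,0,0]]}}

```text
time_s: 56.2
tcp_pos: [0.4375, -0.1069, 0.2151]
eef_rot: [-180.0, -0.1, -90.0]
contact_force: [0.5, 0.0, -2.1]
gripper_width: 0.0634
```

```bash
python3 go.py 0.42,0.31,0.22,-78.6
```

```text
t 56.2 pos [ 0.4375 -0.1069  0.2151] rot [-1.7998e+02 -5.0000e-02 -9.0030e+01] w 0.0634 F [ 0.5  0.  -2.1]
0.42,0.31,0.22,-78.6 -> [-2.085  0.089 -0.027] [-0.    -0.001 -0.127]
```

{"api": "apply_moves", "payload": {"moves": [[-0.25,0.01,-0.02,0,0,-0.04],[-0.5,0.02,-0.02,0,0,-0.08],[-0.75,0.03,-0.02,0,0,-0.12],[-1.0,0.04,-0.02,0,0,-0.127],[-1.0,0.04,-0.02,0,0,-0.127]]}}

```text
time_s: 56.82
tcp_pos: [0.4289, 0.0954, 0.2174]
eef_rot: [179.9, -0.1, -78.4]
contact_force: [0.2, 0.0, -0.5]
gripper_width: 0.0637
```

```bash
python3 go.py 0.429,0.274,0.215,-78.6 0.429,0.274,0.115,-78.6
```

```text
t 56.83 pos [0.4289 0.0954 0.2174] rot [ 1.7989e+02 -9.0000e-02 -7.8370e+01] w 0.0637 F [ 0.2  0.  -0.5]
0.429,0.274,0.215,-78.6 -> [-0.875 -0.18   0.01 ] [ 0.001 -0.001  0.003]
0.429,0.274,0.115,-78.6 -> [-0.875 -0.181  0.51 ] [ 0.001 -0.001  0.003]
```

{"api": "apply_moves", "payload": {"moves": [[-0.25,-0.05,0,0,0,0],[-0.5,-0.1,0,0,0,0],[-0.75,-0.15,0,0,0,0],[-0.875,-0.18,0,0,0,0],[-0.875,-0.18,0.15,0,0,0],[-0.875,-0.18,0.35,0,0,0],[-0.875,-0.18,0.48,0,0,0],[-0.875,-0.18,0.48,0,0,0]]}}

```text
time_s: 57.82
tcp_pos: [0.4278, 0.2716, 0.1187]
eef_rot: [179.6, -0.3, -78.4]
contact_force: [0.3, 0.4, -0.8]
gripper_width: 0.0635
```

{"api": "apply_moves", "payload": {"moves": [[0,0,0,0,0,0],[0,0,0,0,0,0],[0,0,0,0,0,0],[0,0,-0.2,0,0,0],[0,0,-0.5,0,0,0],[0,0,-0.7,0,0,0]], "hand": -0.8}}

```text
time_s: 58.58
tcp_pos: [0.429, 0.2729, 0.2622]
eef_rot: [179.8, -0.2, -78.4]
contact_force: [0.2, 1.1, 0.5]
gripper_width: 0.0785
```

```bash
python3 go.py 0.618,-0.317,0.24,180; python3 look.py 24 | egrep 'petri|paper'
```

```text
t 58.58 pos [0.429  0.2729 0.2622] rot [179.81  -0.18 -78.43] w 0.0785 F [0.2 1.1 0.5]
0.618,-0.317,0.24,180 -> [ 3.079 -0.334  0.119] [-0.    -0.003  1.129]
paper1 scene few 0
paper1 side few 0
paper2 scene 475 [ 608. -317.] [54. 88.] 67.9 0.064
paper2 side 69 [ 632. -309.] [18. 37.] 15.0 0.043
petri scene 655 [446.   6.] [90. 87.] 88.2 0.023
petri side 686 [446.   6.] [88. 89.] 15.0 0.021
```

View pics/scene24.png

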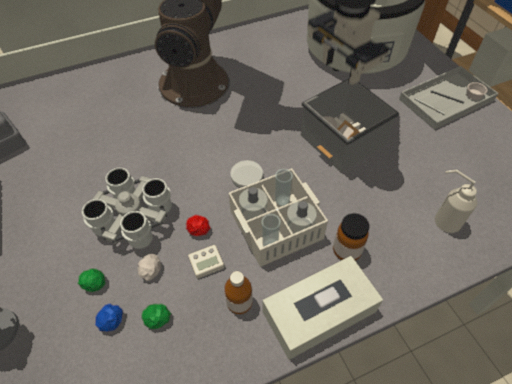

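Paper 1 is in the bin. The last one is the white paper at (149,267), among the green (92,280), (155,317) and blue (109,319) look-alikes.

{"api": "apply_moves", "payload": {"moves": [[0.25,-0.03,0,0,0,0.11],[0.5,-0.06,0,0,0,0.22],[0.75,-0.09,0,0,0,0.33],[1.0,-0.11,0,0,0,0.45],[1.0,-0.11,0,0,0,0.5]], "hand": -1}}

```text
time_s: 59.3
tcp_pos: [0.4923, 0.0798, 0.2643]
eef_rot: [-179.9, 0.1, -123.9]
contact_force: [0.4, 1.0, 0.6]
gripper_width: 0.0876
```

```bash
python3 go.py 0.625,-0.317,0.24,180
```

```text
t 59.3 pos [0.4923 0.0798 0.2643] rot [-1.7994e+02  6.0000e-02 -1.2386e+02] w 0.0876 F [0.4 1.  0.6]
0.625,-0.317,0.24,180 -> [ 1.278 -1.656  0.122] [-0.     0.001  0.624]
```

{"api": "apply_moves", "payload": {"moves": [[0.17,-0.22,0,0,0,0.11],[0.34,-0.44,0,0,0,0.22],[0.51,-0.66,0,0,0,0.33],[0.68,-0.88,0,0,0,0.44],[0.75,-0.98,0,0,0,0.55],[0.75,-0.98,0,0,0,0.624],[0.75,-0.98,0,0,0,0.624]]}}

```text
time_s: 60.18
tcp_pos: [0.5713, -0.1543, 0.2639]
eef_rot: [180.0, 0.1, 180.0]
contact_force: [-0.4, 0.0, -0.4]
gripper_width: 0.0877
```

```bash
python3 go.py 0.625,-0.317,0.25,180
```

```text
t 60.17 pos [ 0.5713 -0.1543  0.2639] rot [1.7998e+02 5.0000e-02 1.7998e+02] w 0.0877 F [-0.4  0.  -0.4]
0.625,-0.317,0.25,180 -> [-0.269 -0.813  0.069] [ 0.     0.001 -0.   ]
```

{"api": "apply_moves", "payload": {"moves": [[-0.08,-0.25,0,0,0,0],[-0.16,-0.5,0,0,0,0],[-0.25,-0.74,0,0,0,0],[-0.27,-0.81,0.07,0,0,0],[-0.27,-0.81,0.07,0,0,0]]}}

```text
time_s: 60.8
tcp_pos: [0.6244, -0.3163, 0.2475]
eef_rot: [179.9, -0.1, -180.0]
contact_force: [-0.4, 0.4, 0.5]
gripper_width: 0.0875
```

```bash
python3 - <<'E'
from meas import *
D=grab("25",("wrist","scene","side"))
for n in D:
    b=blob(D[n][1],.62,-.317,.045,.012,.055)
    if len(b)>20: r=cv2.minAreaRect((b[:,:2]*1000).astype(np.float32)); print(n,len(b),np.round(r[0]),np.round(r[1]),round(r[2],1),round(b[:,2].max(),3))
E
python3 go.py 0.622,-0.317,0.012,180
```

```text
wrist 1514 [ 618. -322.] [55. 60.] 88.8 0.049
scene 459 [ 623. -320.] [55. 54.] 87.8 0.049
side 241 [ 613. -314.] [52. 49.] 36.7 0.047
t 60.95 pos [ 0.6252 -0.3152  0.2504] rot [ 1.7998e+02  8.0000e-02 -1.7991e+02] w 0.0875 F [-0.4 -0.2  0.1]
0.622,-0.317,0.012,180 -> [ 0.018 -0.009  1.192] [0.    0.001 0.001]
```

View pics/wrist25.png

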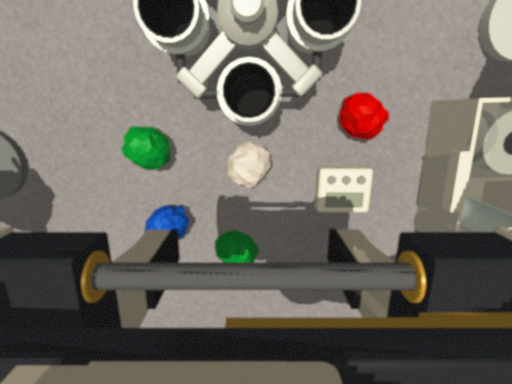

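The wrist view shows the white paper at (249,163), clear of green (147,148), blue (168,222), red (363,116) and the timer (345,190).

{"api": "apply_moves", "payload": {"moves": [[0.025,-0.024,0.2,0,0,0],[0.025,-0.024,0.45,0,0,0],[0.025,-0.024,0.7,0,0,0],[0.025,-0.024,0.9,0,0,0],[0.025,-0.024,1.0,0,0,0],[0.025,-0.024,1.0,0,0,0]]}}

```text
time_s: 61.7
tcp_pos: [0.6199, -0.3185, 0.0496]
eef_rot: [179.9, -0.0, -179.8]
contact_force: [0.3, 0.0, 0.3]
gripper_width: 0.0876
```

```bash
python3 go.py 0.62,-0.320,0.012,180
```

```text
t 61.7 pos [ 0.6199 -0.3185  0.0496] rot [ 1.7995e+02 -4.0000e-02 -1.7980e+02] w 0.0876 F [0.3 0.  0.3]
0.62,-0.320,0.012,180 -> [-0.001 -0.008  0.188] [ 0.001 -0.     0.002]
```

{"api": "apply_moves", "payload": {"moves": [[0,-0.008,0.12,0,0,0],[0,-0.008,0.18,0,0,0],[0,-0.008,0.188,0,0,0]]}}

```text
time_s: 62.08
tcp_pos: [0.62, -0.3198, 0.0124]
eef_rot: [180.0, -0.0, -179.8]
contact_force: [0.7, 0.4, 0.4]
gripper_width: 0.0876
```

{"api": "apply_moves", "payload": {"moves": [[0,0,0,0,0,0],[0,0,0,0,0,0],[0,0,0,0,0,0],[0,0,0,0,0,0],[0,0,0,0,0,0],[0,0,0,0,0,0]], "hand": 1}}

```text
time_s: 62.82
tcp_pos: [0.6202, -0.3198, 0.0128]
eef_rot: [180.0, -0.0, -179.8]
contact_force: [-1.4, 0.7, 3.7]
gripper_width: 0.0554
```

{"api": "apply_moves", "payload": {"moves": [[0,0,-0.1,0,0,0],[0,0,-0.3,0,0,0],[0,0,-0.6,0,0,0],[0,0,-0.9,0,0,0],[0,0,-1.0,0,0,0],[0,0,-1.0,0,0,0]]}}

```text
time_s: 63.58
tcp_pos: [0.6211, -0.3203, 0.2166]
eef_rot: [-180.0, 0.3, -179.8]
contact_force: [-0.1, -0.2, -1.0]
gripper_width: 0.0556
```

```bash
python3 go.py 0.5,0.06,0.25,-130
python3 - <<'E'
from meas import *
D=grab("26")
E
```

```text
t 63.58 pos [ 0.6211 -0.3203  0.2166] rot [-179.96    0.28 -179.76] w 0.0556 F [-0.1 -0.2 -1. ]
0.5,0.06,0.25,-130 -> [ 0.597  1.904 -0.171] [-0.002  0.003 -0.553]
```

View pics/side26.png

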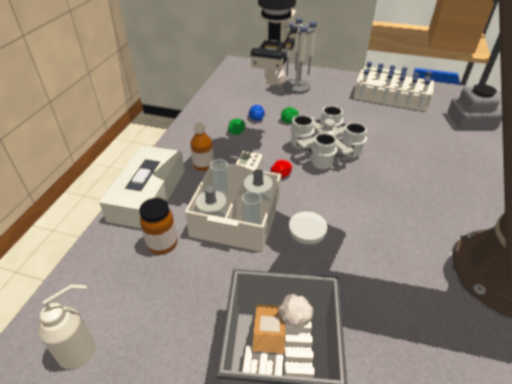

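The bin holds the carton (268,330), both foams (265,362) and (298,352), and paper 1 (296,310). Paper 2 is in the gripper.

{"api": "apply_moves", "payload": {"moves": [[0.07,0.24,-0.05,0,0,-0.1],[0.14,0.48,-0.1,0,0,-0.2],[0.21,0.72,-0.15,0,0,-0.31],[0.28,0.95,-0.17,0,0,-0.42],[0.29,0.98,-0.17,0,0,-0.53],[0.29,0.98,-0.17,0,0,-0.55]]}}

```text
time_s: 64.42
tcp_pos: [0.5603, -0.1233, 0.2462]
eef_rot: [179.9, -0.0, -130.2]
contact_force: [0.1, -0.2, -1.3]
gripper_width: 0.0549
```

```bash
python3 go.py 0.4625,0.286,0.25,-78.6
```

```text
t 64.42 pos [ 0.5603 -0.1233  0.2462] rot [ 1.7987e+02 -3.0000e-02 -1.3017e+02] w 0.0549 F [ 0.1 -0.2 -1.3]
0.4625,0.286,0.25,-78.6 -> [-1.248  1.694 -0.016] [ 0.002  0.    -0.573]
```

{"api": "apply_moves", "payload": {"moves": [[-0.17,0.22,0,0,0,-0.11],[-0.34,0.44,0,0,0,-0.22],[-0.51,0.66,0,0,0,-0.33],[-0.68,0.9,0,0,0,-0.44],[-0.73,0.99,0,0,0,-0.55],[-0.73,0.99,0,0,0,-0.573]]}}

```text
time_s: 65.18
tcp_pos: [0.5029, 0.1166, 0.2457]
eef_rot: [179.8, 0.1, -78.6]
contact_force: [0.4, 0.3, -0.6]
gripper_width: 0.055
```

```bash
python3 go.py 0.4625,0.286,0.21,-78.6 0.4625,0.286,0.12,-78.6
```

```text
t 65.17 pos [0.5029 0.1166 0.2457] rot [ 1.798e+02  6.000e-02 -7.856e+01] w 0.055 F [ 0.4  0.3 -0.6]
0.4625,0.286,0.21,-78.6 -> [-0.87  0.03  0.18] [0.002 0.001 0.   ]
0.4625,0.286,0.12,-78.6 -> [-0.869  0.028  0.63 ] [0.002 0.001 0.   ]
```

{"api": "apply_moves", "payload": {"moves": [[-0.25,0.01,0,0,0,0],[-0.5,0.02,0.05,0,0,0],[-0.75,0.03,0.1,0,0,0],[-0.87,0.03,0.15,0,0,0],[-0.87,0.03,0.35,0,0,0],[-0.87,0.03,0.55,0,0,0],[-0.87,0.03,0.62,0,0,0],[-0.87,0.03,0.62,0,0,0]]}}

```text
time_s: 66.18
tcp_pos: [0.4625, 0.2851, 0.1214]
eef_rot: [179.7, -0.0, -78.7]
contact_force: [0.3, 0.9, 0.9]
gripper_width: 0.0552
```

{"api": "apply_moves", "payload": {"moves": [[0,0,0,0,0,0],[0,0,0,0,0,0],[0,0,0,0,0,0],[0,0,-0.2,0,0,0],[0,0,-0.5,0,0,0],[0,0,-0.8,0,0,0],[0,0,-0.9,0,0,0],[0,0,-0.9,0,0,0]], "hand": -0.7}}

```text
time_s: 67.18
tcp_pos: [0.4638, 0.2859, 0.3038]
eef_rot: [179.9, 0.1, -78.7]
contact_force: [-0.3, -0.4, -0.9]
gripper_width: 0.0743
```

{"api": "apply_moves", "payload": {"moves": [[0.25,0.05,0,0,0,0],[0.5,0.1,0,0,0,0],[0.75,0.15,0,0,0,0],[1.0,0.2,0,0,0,0],[1.0,0.2,0,0,0,0],[1.0,0.2,0,0,0,0]]}}

```text
time_s: 67.92
tcp_pos: [0.4636, 0.0819, 0.3027]
eef_rot: [179.9, 0.1, -78.7]
contact_force: [0.7, 0.7, -0.1]
gripper_width: 0.0745
```

{"api": "apply_moves", "payload": {"moves": [[0.25,0.05,0,0,0,0],[0.5,0.1,0,0,0,0],[0.75,0.1,0,0,0,0],[0.9,0.1,0,0,0,0],[0.9,0.1,0,0,0,0],[0.9,0.1,0,0,0,0]]}}

```text
time_s: 68.68
tcp_pos: [0.4794, -0.0977, 0.3018]
eef_rot: [179.8, 0.1, -78.7]
contact_force: [0.4, 1.2, -0.7]
gripper_width: 0.0741
```

```bash
python3 go.py; python3 look.py 27|egrep 'timer|petri|jar|bottle'
python3 - <<'E'
from meas import *
D=load("27"); a=np.radians(11.4)
for n in D:
    P=D[n][1]; l=(P[...,:2]-[.435,.321])@np.array([[np.cos(a),-np.sin(a)],[np.sin(a),np.cos(a)]])
    m=(np.abs(l).max(-1)<.082); print(n,'bin max z',np.round(np.percentile(P[m][:,2],[50,95,99.5]),3))
E
```

```text
t 68.67 pos [ 0.4794 -0.0977  0.3018] rot [ 1.7983e+02  1.4000e-01 -7.8690e+01] w 0.0741 F [ 0.4  1.2 -0.7]
timer scene 755 [ 656. -188.] [78. 65.] 89.9 0.026
timer side 313 [ 653. -195.] [66. 62.] 89.6 0.025
petri scene 653 [446.   5.] [87. 90.] 10.1 0.023
petri side 924 [446.   5.] [88. 91.] 7.5 0.021
jar scene 611 [766. 140.] [61. 63.] 5.8 0.123
jar side 638 [762. 140.] [62. 63.] 14.5 0.121
bottle scene 294 [ 784. -156.] [38. 33.] 70.6 0.137
bottle side 180 [ 778. -152.] [36. 31.] 0.4 0.136
scene bin max z [0.07  0.099 0.121]
side bin max z [0.043 0.095 0.101]
```

View pics/side27.png

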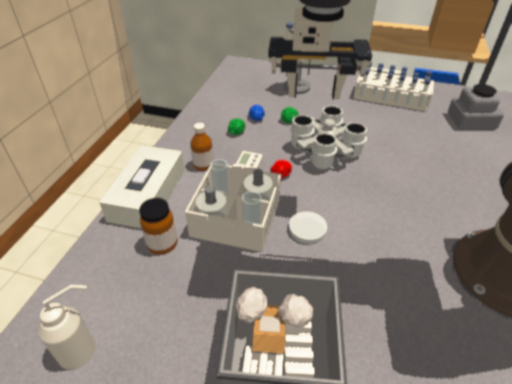

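View pics/scene27.png

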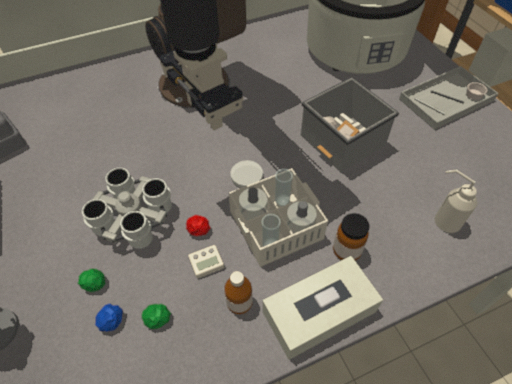

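{"api": "apply_moves", "payload": {"moves": [[0,0,0,0,0,0],[0,0,0,0,0,0],[0,0,0,0,0,0],[0,0,0,0,0,0],[0,0,0,0,0,0],[0,0,0,0,0,0],[0,0,0,0,0,0],[0,0,0,0,0,0]]}}

```text
time_s: 69.78
tcp_pos: [0.4793, -0.0975, 0.3021]
eef_rot: [179.9, 0.1, -78.6]
contact_force: [0.2, -0.4, -0.4]
gripper_width: 0.0743
```

Run:
```python
from meas import *
A=load("27");D=grab("28")
for n in D:
    d=cv2.absdiff(A[n][0],D[n][0]).max(-1); 
    m=np.abs(D[n][1]-A[n][1])[...,2]>.006
    for nm,c,r in(('bin',(.435,.321),.12),('basket',(.6246,.0102),.13)):
        k=np.hypot(D[n][1][...,0]-c[0],D[n][1][...,1]-c[1])<r
        print(n,nm,'changed px',int((m&k).sum()),'of',int(k.sum()),'img diff mean',round(d[k].mean(),2))
    for c in [(.679,-.032),(.572,.054)]:
        b=blob(D[n][1],*c,.04,.1,.14); print(n,'tube top',np.round(b[:,2].max(),3),np.round(cv2.minEnclosingCircle((b[b[:,2]>.115][:,:2]*1000).astype(np.float32))[0]))
p=D["scene"][0][70:270,190:400]; q=D["side"][0][140:384,170:350]
cv2.imwrite("pics/c28.png",np.hstack([cv2.resize(p,(420,400)),cv2.resize(q,(300,400))]))
```

```text
scene bin changed px 130 of 6033 img diff mean 3.22
scene basket changed px 106 of 8804 img diff mean 3.18
scene tube top 0.126 [680. -31.]
scene tube top 0.127 [574.  55.]
side bin changed px 56 of 12960 img diff mean 0.68
side basket changed px 29 of 8714 img diff mean 0.8
side tube top 0.123 [679. -31.]
side tube top 0.124 [570.  55.]
```

View pics/c28.png

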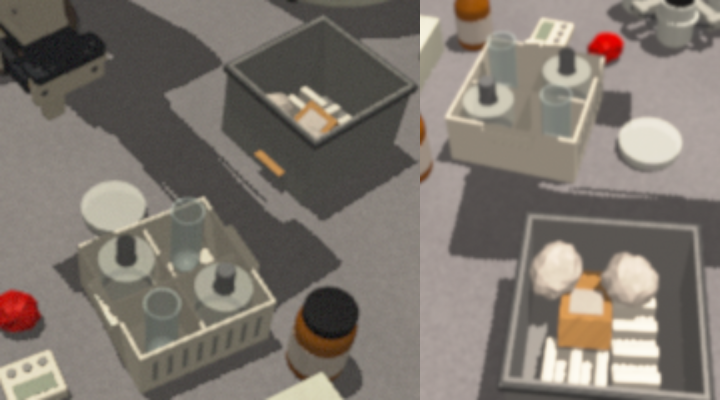

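```bash
python3 -c "
from plant import r
print(r.close_job())"
```

```text
the job is handed in; nothing more can be done
None
```

The job is done and handed in at about 70 s. I pulled both caps off and stood them in diagonal basket cells. The glass tubes went round end down into the other two cells, released with their ends at floor height. All five pieces of rubbish (two foams, carton, two white papers) are in the bin. I left the red, green and blue look-alikes alone.

**Last checks before hand-in:**
- **Tubes:** tops at about 0.123–0.127 m, centred where I released them, so they stand upright.
- **Caps:** both look upright in the final picture. Their knob tops measured 0.123 m earlier, after the second cap was placed.
- **Bin:** all five pieces are visible inside. The side view puts the highest point at 0.101 m. The scene view gave 0.121 m, which I took to be the rim showing at the edge of the region measured.
- **Rest:** pictures about 1 s apart show no motion beyond image noise. The arm was clear, with no contact force above noise.
- **Bystanders:** timer, petri dish, jar and bottle all measure within a few mm of their start.

**Disagreements:** the scene and side cameras differ by about 3 mm in x throughout. I worked mainly from the wrist camera, averaging all three where they differed. The carton's flap, which does not touch anything, shows through the bin wall while the carton itself looks to be inside.

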